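# Close the sample jars in the clamping cradle without crossing a thread

## Task

Stand every square sample jar upright in a pocket of the clamping cradle and swing the clamp handle over centre so that the jars are held; then screw each cap home, starting it gently: if it binds early its thread is crossed, so stop, do not force it, turn it back until it drops in, and start again. When all the caps are home, swing the clamp back open and stand the jars upright in the steel tray, leaving the tin, the beaker, the amber bottle and the round pot where they are.

Things in the scene. Friction and masses are not known exactly. Their poses are not given: they have to be found in the camera images.
- jar1: a square white plastic sample jar (one of two or three alike), 0.2 to 0.45 kg: square body 52 x 52 mm, 56 mm high (its side faces lie at x, y = +-26 mm), with a round blue screw cap on its centre line. Origin: centre of the underside; z up; x points to the side with a small moulded dot on the shoulder. With the cap perched it is at most 87 mm high.
- cap1_top (a point): centre of the top face of jar1's cap (ribbed blue disc, 40 mm across, 18 mm high, on the jar's centre line; it cannot come off). The top is 76 mm above the jar's underside when the cap is home, about 80 mm when it has caught the thread and is not yet run down, 86 mm when it is perched crossed.
- cap1 (a joint): turn of jar1's cap, rad, growing clockwise from above (tightening). Starts between -1.3 and 0.2; home at the firm stop at 2.2, the rib on its top then pointing to the dot. Runs at about 0.03 N m, coming down 1.2 mm per rad. A crossed cap (perched 7 mm high, possible above -0.7; not every jar) binds from about 0.45 on, springily (about 0.2 N m at 0.8).
- bind1 (a joint): how far jar1's crossed thread is strained, rad: 0 while nothing binds, damaged beyond 0.35; springs back when the cap is turned back. Cure for crossing: turn the cap back (anticlockwise) to below -0.8 (stop at -1.5) and let go or press lightly; it drops 7 mm into the thread and then runs to the stop. A gripper that holds the cap up keeps it from dropping.
- jar2: a square white plastic sample jar (one of two or three alike), 0.2 to 0.45 kg: square body 52 x 52 mm, 56 mm high (its side faces lie at x, y = +-26 mm), with a round blue screw cap on its centre line. Origin: centre of the underside; z up; x points to the side with a small moulded dot on the shoulder. With the cap perched it is at most 87 mm high.
- cap2_top (a point): centre of the top face of jar2's cap (ribbed blue disc, 40 mm across, 18 mm high, on the jar's centre line; it cannot come off). The top is 76 mm above the jar's underside when the cap is home, about 80 mm when it has caught the thread and is not yet run down, 86 mm when it is perched crossed.
- cap2 (a joint): turn of jar2's cap, rad, growing clockwise from above (tightening). Starts between -1.3 and 0.2; home at the firm stop at 2.2, the rib on its top then pointing to the dot. Runs at about 0.03 N m, coming down 1.2 mm per rad. A crossed cap (perched 7 mm high, possible above -0.7; not every jar) binds from about 0.45 on, springily (about 0.2 N m at 0.8).
- bind2 (a joint): how far jar2's crossed thread is strained, rad: 0 while nothing binds, damaged beyond 0.35; springs back when the cap is turned back. Cure for crossing: turn the cap back (anticlockwise) to below -0.8 (stop at -1.5) and let go or press lightly; it drops 7 mm into the thread and then runs to the stop. A gripper that holds the cap up keeps it from dropping.
- jar3: a square white plastic sample jar (one of two or three alike), 0.2 to 0.45 kg: square body 52 x 52 mm, 56 mm high (its side faces lie at x, y = +-26 mm), with a round blue screw cap on its centre line. Origin: centre of the underside; z up; x points to the side with a small moulded dot on the shoulder. With the cap perched it is at most 87 mm high.
- cap3_top (a point): centre of the top face of jar3's cap (ribbed blue disc, 40 mm across, 18 mm high, on the jar's centre line; it cannot come off). The top is 76 mm above the jar's underside when the cap is home, about 80 mm when it has caught the thread and is not yet run down, 86 mm when it is perched crossed.
- cap3 (a joint): turn of jar3's cap, rad, growing clockwise from above (tightening). Starts between -1.3 and 0.2; home at the firm stop at 2.2, the rib on its top then pointing to the dot. Runs at about 0.03 N m, coming down 1.2 mm per rad. A crossed cap (perched 7 mm high, possible above -0.7; not every jar) binds from about 0.45 on, springily (about 0.2 N m at 0.8).
- bind3 (a joint): how far jar3's crossed thread is strained, rad: 0 while nothing binds, damaged beyond 0.35; springs back when the cap is turned back. Cure for crossing: turn the cap back (anticlockwise) to below -0.8 (stop at -1.5) and let go or press lightly; it drops 7 mm into the thread and then runs to the stop. A gripper that holds the cap up keeps it from dropping.
- cradle: fixed aluminium cradle; origin on the bench under its middle pocket, z up. Plate 8 mm thick, three square pockets along y, 96 mm apart, clamp handle at the +y end. Pocket walls 14 mm above the plate: fence at x = -27 mm, dividers 30 mm in y from the pocket's centre; at x = +40 mm (clamp open) a sprung pad 30 mm wide. A jar goes in square, any quarter turn; the pad pushes it against the fence.
- pocket1 (a point): centre of pocket 1 of the cradle at its floor (8 mm above the bench); axes as the cradle's. The pocket at the -y end.
- pocket2 (a point): centre of pocket 2 of the cradle at its floor (8 mm above the bench); axes as the cradle's. The middle pocket.
- pocket3 (a point): centre of pocket 3 of the cradle at its floor (8 mm above the bench); axes as the cradle's. The pocket next to the clamp handle.
- clamp (a joint): angle of the toggle clamp's handle, rad: 0 = open (handle leans 0.75 rad from upright towards the cradle's +x), 1.5 = clamped (leans 0.75 rad towards -x). All three pads come forward together; dead centre is at 1.2: short of it the handle may spring back when let go, beyond it it stays. About 5 to 15 N at the grip.
- clamp_grip (a point): centre of the black cross grip (a short cylinder along the cradle's y, 22 mm across, 30 mm long, flat ends) at the end of the clamp handle, 100 mm from the hinge; pinched by its flat ends from above it can turn between the fingers as the handle swings
- clamp_hinge (a point): point on the clamp handle's hinge axis (parallel to the cradle's y), 38 mm above the bench; the grip swings about it in the cradle's xz plane; axes as the cradle's
- tray_in (a point): centre of the floor of the fixed outgoing steel tray, 4 mm above the bench; inside 92 mm (its x) by 227 mm (its y), rim 14 mm above the bench. Three jars stand in it in a row along y, 65 mm apart
- tin: a plain steel tin, 72 mm across, 85 mm high; origin at the centre of its underside. A bystander, to be left where it stands
- beaker: a glass beaker, 66 mm across, 80 mm high; origin at the centre of its underside. A bystander, to be left where it stands
- vial: a small amber glass bottle, 36 mm across, 60 mm high; origin at the centre of its underside. A bystander, to be left where it stands
- pot: a round white pot with a black lid, 60 mm across, 50 mm high; origin at the centre of its underside. A bystander, to be left where it stands
Not all that is in view belongs to the job. Leave any green or red look-alike of the jar1 alone. Leave any pink look-alike of the jar2 alone.

How it is judged:
By the outcome, as a careful person would: the job done as asked, in the order asked, and still so for the second after the job is handed in, with the robot touching nothing.
Of jar1, jar2, jar3 only 2 to 3 are there at a start; the rules pass over those that are not, and their reading is None.
At some moment in a run one of jar1, jar2, jar3 may be knocked a few centimetres aside while the robot is not near it.
It also fails if it takes over 210 s, if anything falls off the work surface, if the arm or the gripper's body presses on something with over 40 N, if the wrist force passes 120 N, or if a joint passes its speed limit or range.

## Robot

A 6-joint arm with a two-finger parallel gripper is mounted at the origin on the work surface. World frame = base frame: x ahead of the robot, y to its left, z up, the work surface at z = 0. Lengths are in m, angles in rad, forces in N, time in s.
With the tool pointing down it reaches from about 0.35 to 0.775 m from the base axis. Payload 5.5 kg.
Tool frame: the origin (TCP) lies between the finger pads; the fingertips stand 22 mm ahead of it and the grasp point (between the pads) lies 3 mm ahead of it (env.finger_overhang is the distance from the TCP to the fingertips, in m); y points along the fingers, x is the direction in which the jaws open and shut, and the axes are right-handed (so a half turn about y gives the same grasp; the last joint's range is limited). The gripper opens to 85 mm and grips with 20 to 120 N. Pads are 22 mm wide; open, the fingers measure 114 mm over their backs; the gripper's body (76 mm by 85 mm) begins 54 mm behind the grasp point. The pads swing forward as they close: fully open they stand 13 mm farther back than shut.
Start: joints at [-0.14, 0.313, 0.046, 1.304, 0, 1.431], TCP at [0.575, -0, 0.253] pointing down, gripper open.
Joint ranges: [-2.76, 2.76], [-0.86, 1.69], [-1.03, 1.26], [-2.2, 2.34], [-1.47, 1.5], [-3.14, 3.14]. Speed limits (rad/s): [2.57, 2.57, 3.14, 3.14, 3.14, 3.14].

## Interface

Orientations are given as a unit quaternion [w, x, y, z].
In Python, from workcell import monitor, cams, job, env gives the robot as it stands.
- The arm moves only by the tool drive_tool, never from a script. Its argument "plan" is text: rows parted by semicolons, each of 7 numbers parted by spaces: the opening, from -1 (shut) to 1 (fully open), then the shift along the tool's x, y, z in mm, then the turn, a rotation vector about the tool's x, y, z in degrees. In form: gripper x y z rx ry rz; .... A call has 1 to 8 rows; each row shifts and turns the pose as measured when the row begins, along the tool's axes as they then stand; what a row does not reach is not made up. A row lasts 1/8 s, in which the tool goes at most 62.5 mm and 10.7 degrees, less where a joint would pass 70% of its speed; a pose out of reach is approached as far as the arm can. A call is refused whole if a number of a shift passes 62.5 or a number of a turn 10.7, either way. A call with a gripper value outside its range is refused whole. The fingers move at their own pace and stop on an object; "grip_force" is the grip in N (left out, the last holds). Time passes only in rows, so rows that do not move let the fingers close. It gives the time, the measured TCP pose, the force and the opening at its end, in the units of the state.
- monitor.get_state(): the state, without advancing time (a new reading comes with each control period).
- cams.read_camera(name): name is "scene" or "side" or "wrist"; returns (picture, depth): 480x640x3 uint8, red, green, blue; 480x640 float32, m along the optical axis (not along the pixel's ray), 0 where there is no reading.
- cams.calibration(name): a dict with "fx", "fy", "cx", "cy" (pixels), "D" ([k1, k2, p1, p2, k3] as OpenCV has them; the pictures are not rectified), "R" (3x3) and "t" (3): a world point X has camera coordinates R X + t. Camera axes: x right, y down, z forward; pixel columns grow to the right and rows downward; lengths in m; the calibration is good to about 2 mm. A picture is of the moment at which its call begins: read the wrist's pose just before it. calibration takes no time and is no camera call; for the wrist camera it gives the pose at the moment of the call.
- job.hand_in(): hands the job in, once; it reports no verdict.
The state is a dict: "clock": time; "joint_pos": joint angles; "qvel": joint speeds; "tau": joint torques, N m; "tcp_pos": TCP position; "orientation": TCP orientation; "wrist_force": force on the tool from outside, world axes, zero at the start; "ft_torque": the same for the moment, N m; "finger_gap": finger opening in m.
Only numpy, scipy, OpenCV 4.12 (cv2) and the standard library are available. Lean on these libraries where they do the work, as an engineer would, in place of code of your own. Each camera call takes 0.05 s, during which the arm holds its last target.

## Working session

There is one attempt and no reset: what is moved stays moved. The work goes in short steps, Python scripts to look and compute and a tool call to move; the robot and the scene stay as the last step left them, time stands still between calls to the robot, and variables do not carry over. Pictures are saved under pics/ and viewed, and the job is handed in when it is done.

Besides the shell and the picture viewer there is one more tool, called after ">>>" as name(argument=value, ...) on one line, values as JSON. drive_tool: Moves the arm, as the interface text tells. Its arguments: {"type":"object","properties":{"plan":{"type":"string"},"grip_force":{"type":"number"}},"required":["plan"]}

```bash
ls; mkdir -p pics; cat > h.py <<'E'
import numpy as np, cv2
from workcell import monitor, cams, job, env
def snap(n,f):
    c=cams.calibration(n); p,d=cams.read_camera(n)
    cv2.imwrite('pics/'+f+'.png',cv2.cvtColor(p,cv2.COLOR_RGB2BGR))
    np.savez('pics/'+f+'.npz',p=p,d=d,R=c['R'],t=c['t'],K=np.array([[c['fx'],0,c['cx']],[0,c['fy'],c['cy']],[0,0,1]]),D=np.array(c['D'],float))
def load(f): return np.load('pics/'+f+'.npz')
def cloud(f):
    z=load(f); h,w=z['d'].shape
    u,v=np.meshgrid(np.arange(w),np.arange(h))
    n=cv2.undistortPoints(np.stack([u,v],-1).reshape(-1,1,2).astype(np.float64),z['K'],z['D']).reshape(h,w,2)
    d=z['d'].astype(float)
    X=np.dstack([n*d[...,None],d])
    X=(X-z['t'].reshape(3))@z['R']
    X[d==0]=np.nan
    return X,z['p']
def proj(f,P):
    z=load(f)
    r,_=cv2.Rodrigues(z['R']); return cv2.projectPoints(np.array(P,float).reshape(-1,1,3),r,z['t'].reshape(3),z['K'],z['D'])[0].reshape(-1,2)
E
python3 - <<'E'
from h import *
s=monitor.get_state(); print(s)
for n in ('scene','side','wrist'): snap(n,n+'0')
E
```

```text
pics
{'clock': 0.0, 'joint_pos': array([-1.39600403e-01,  3.14028842e-01,  4.49612990e-02,  1.30361279e+00,
        6.00720372e-06,  1.43118311e+00]), 'qvel': array([ 0.00050031, -0.00139104, -0.00023708,  0.00043766,  0.00140633,
        0.00161805]), 'tau': array([-2.90074182e-03, -4.80629075e+01,  2.98531097e+01,  1.95313990e-02,
       -3.83516899e-04, -4.27451073e-05]), 'tcp_pos': array([5.74515908e-01, 5.98494470e-05, 2.52385438e-01]), 'orientation': array([ 7.07201261e-01, -7.07011674e-01,  6.54791909e-04,  6.63852167e-04]), 'wrist_force': array([-0.77287828,  0.53400441, -0.6686603 ]), 'ft_torque': array([-0.00051238,  0.01857299,  0.05113009]), 'finger_gap': 0.08549863843066237}
```

View pics/scene0.png

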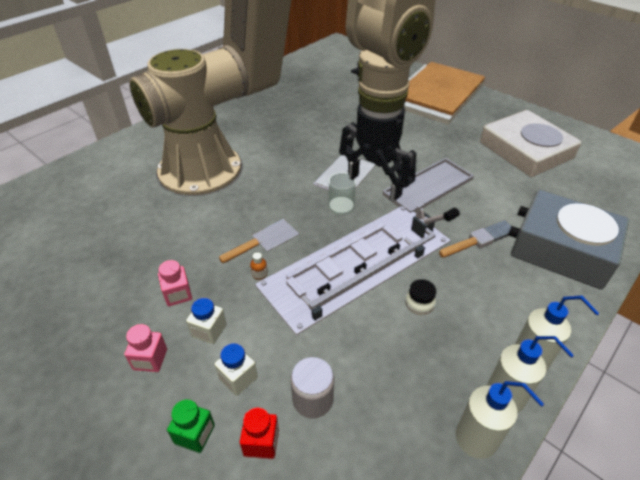

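View pics/side0.png

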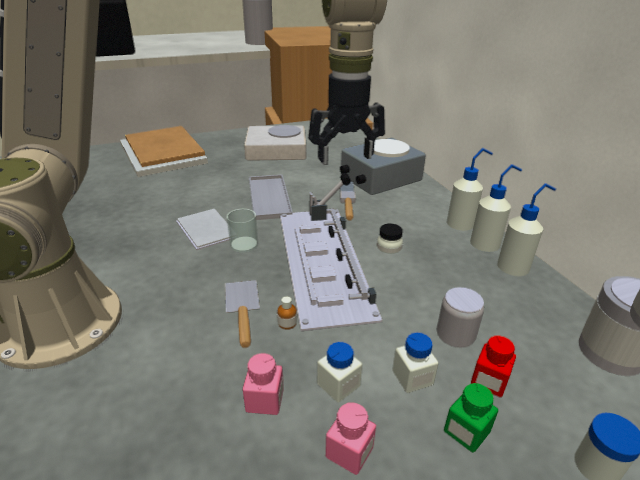

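View pics/wrist0.png

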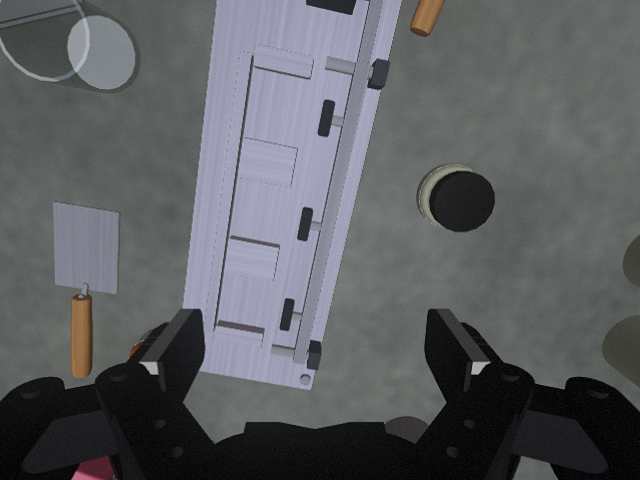

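Two white jars with blue caps at scene (205,318) and (235,367). The pink (175,282; 145,347), green (190,425) and red (258,432) ones are look-alikes. I'll localise everything and enlarge a crop.

```bash
python3 - <<'E'
from h import *
for f in ('scene0','side0'):
    X,p=cloud(f)
    hsv=cv2.cvtColor(p,cv2.COLOR_RGB2HSV)
    m=((hsv[...,0]>100)&(hsv[...,0]<125)&(hsv[...,1]>150)).astype(np.uint8)
    n,l,st,c=cv2.connectedComponentsWithStats(m)
    for i in range(1,n):
        if st[i,4]>60:
            q=X[l==i]; q=q[~np.isnan(q[:,0])]
            top=q[q[:,2]>np.nanpercentile(q[:,2],90)-0.004]
            print(f,c[i],st[i,4],'top',top.mean(0).round(4),(top.min(0)+top.max(0))[:2]/2, q[:,2].max())
    for nm,pts in dict(scene0=dict(grip=(452,214),hinge=(420,228),pot=(422,288),tin=(312,372),vial=(258,258),beak=(341,190),red=(258,420),green=(186,412),pink1=(171,270),pink2=(138,335),trayc=(430,187),bottle=(482,410)),side0=dict(grip=(360,179),hinge=(318,210),pot=(390,234),tin=(461,300),vial=(287,303),trayc=(270,195),blue=(612,437),pink1=(262,365),pink2=(351,418))) [f].items():
        u,v=pts; w=X[v-3:v+4,u-3:u+4].reshape(-1,3); print(nm,np.nanmedian(w,0).round(3))
p=cv2.imread('pics/scene0.png')[280:400,100:280]; q=cv2.imread('pics/side0.png')[320:410,290:470]
cv2.imwrite('pics/crop0.png',np.vstack([cv2.resize(p,(720,360)),cv2.resize(q,(480,240),interpolation=cv2.INTER_CUBIC) if 0 else cv2.resize(q,(720,240))]))
E
```

```text
scene0 [561.89507495 309.56316916] 467 top [0.9542 0.0472 0.1964] [0.95560903 0.04710052] 0.20259456450113308
scene0 [202.33615819 308.07627119] 354 top [ 0.4375 -0.3156  0.0795] [ 0.43691687 -0.3151953 ] 0.08293305604497624
scene0 [535.05642023 349.28015564] 514 top [ 0.958  -0.0533  0.1952] [ 0.95766586 -0.05307806] 0.20200254419679053
scene0 [232.35616438 355.22146119] 438 top [ 0.5575 -0.345   0.0854] [ 0.55734466 -0.34541245] 0.08962754055206787
scene0 [505.28271405 394.19386107] 619 top [ 0.9554 -0.1528  0.1967] [ 0.95568251 -0.1522735 ] 0.20357473950944605
grip [0.661 0.17  0.119]
hinge [0.594 0.172 0.034]
pot [0.702 0.015 0.05 ]
tin [ 0.68  -0.281  0.085]
vial [ 0.407 -0.152  0.058]
beak [0.403 0.116 0.072]
red [ 0.675 -0.394  0.085]
green [ 0.584 -0.459  0.086]
pink1 [ 0.327 -0.303  0.085]
pink2 [ 0.409 -0.43   0.086]
trayc [0.511 0.347 0.003]
bottle [ 0.921 -0.173  0.118]
side0 [472.77990431 168.3923445 ] 209 top [0.9521 0.0464 0.195 ] [0.95422475 0.04712915] 0.20079669811794723
side0 [499.77056277 187.0952381 ] 231 top [ 0.952  -0.053   0.1934] [ 0.95568387 -0.05296556] 0.20089196465437625
side0 [532.35117057 206.74916388] 299 top [ 0.9507 -0.1534  0.1951] [ 0.95466778 -0.15338611] 0.20321699513355398
side0 [418.4330855 344.9739777] 538 top [ 0.5546 -0.3463  0.0855] [ 0.55551115 -0.345617  ] 0.08951113762001561
side0 [339.80145719 354.55919854] 549 top [ 0.4355 -0.3169  0.0799] [ 0.43554978 -0.31700277] 0.08307731695322759
side0 [615.25144966 436.71164997] 1897 top [ 0.7171 -0.5718  0.0764] [ 0.71881585 -0.57178439] 0.07983874999803257
grip [0.754 0.289 0.045]
hinge [0.585 0.174 0.038]
pot [ 0.693 -0.003  0.049]
tin [ 0.676 -0.285  0.085]
vial [ 0.4   -0.157  0.058]
trayc [0.51  0.356 0.004]
blue [ 0.707 -0.573  0.077]
pink1 [ 0.317 -0.307  0.086]
pink2 [ 0.401 -0.432  0.087]
```

View pics/crop0.png

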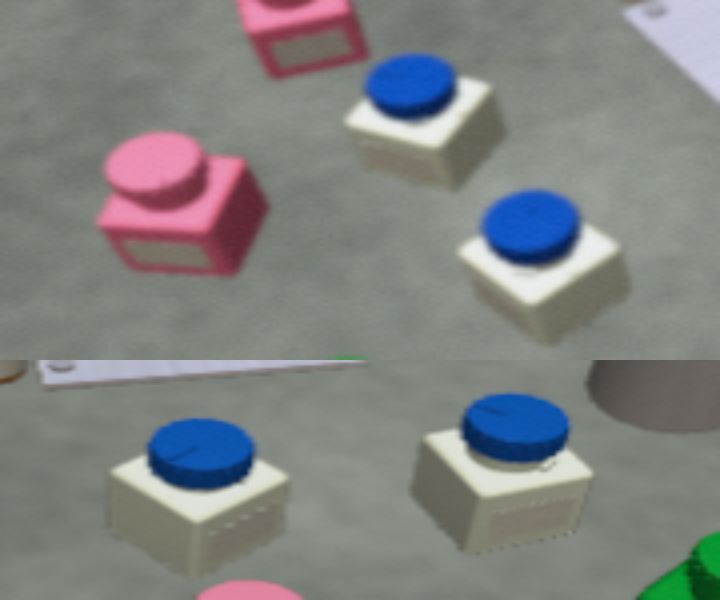

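Only the two white jars with blue caps fit. A is at about (0.436,-0.316) with its cap at 80 mm (caught). B is at about (0.556,-0.345) with its cap at 86 mm (crossed). The pinks, green and red are excluded by colour, and the large blue lid at side (612,437) is a round pot. Next I'll fit the cradle and tray and get a closer view of the jars.

```bash
python3 - <<'E'
from h import *
X,p=cloud('wrist0')
z=X[...,2]; 
c=cams.calibration('wrist'); print('cam',-c['R'].T@c['t'], c['R'].round(3))
# plate mask
m=((z>0.004)&(z<0.012)).astype(np.uint8)
n,l,st,ce=cv2.connectedComponentsWithStats(m)
i=1+np.argmax(st[1:,4]); q=X[l==i]
print(st[i],np.median(q[:,2]))
r=cv2.minAreaRect(q[:,:2].astype(np.float32)); print(r)
m2=((z>0.018)&(z<0.027)); 
v=np.zeros(z.shape+(3,),np.uint8); v[m>0]=(80,80,80); v[m2]=(0,255,0); v[(z>0.027)&(z<0.06)]=(0,0,255)
cv2.imwrite('pics/lv.png',v)
X2,_=cloud('scene0'); z2=X2[...,2]
w=((z2>0.008)&(z2<0.02)&(X2[...,1]>0.22)&(X2[...,1]<0.5)&(X2[...,0]>.4)&(X2[...,0]<.62))
q=X2[w][:,:2].astype(np.float32); print(len(q),cv2.minAreaRect(q))
E
```

```text
cam [0.5732763  0.06990429 0.37414238] [[ 1.     0.    -0.003]
 [ 0.001 -0.959  0.282]
 [-0.002 -0.282 -0.959]]
[  183     0   186   390 36362] 0.009001291965355308
((0.5197378396987915, -0.00512358546257019), (0.39195504784584045, 0.1500817835330963), 82.9462661743164)
451 ((0.5082958936691284, 0.34615281224250793), (0.24829041957855225, 0.11082859337329865), 79.93781280517578)
```

View pics/lv.png

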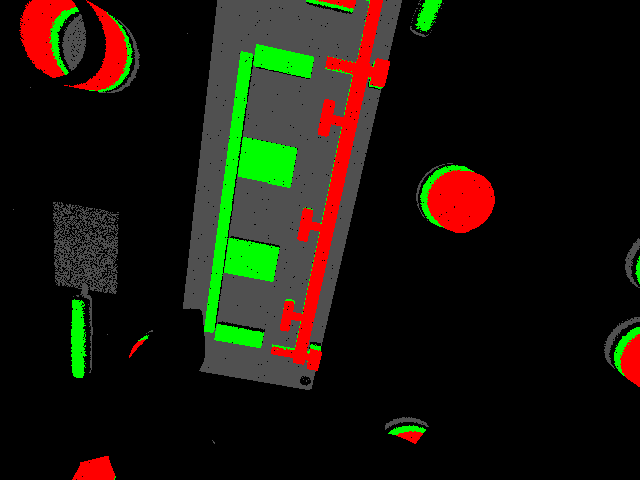

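>>> drive_tool(plan="1 -15 0 -60 0 0 0; 1 -15 0 -60 0 0 0; 1 -15 0 -60 0 0 0; 1 -15 0 -60 0 0 0; 1 -15 0 -60 0 0 0; 1 0 0 -60 0 0 0; 1 0 0 -20 0 0 0; 1 0 0 0 0 0 0")

```text
clock: 1.15
tcp_pos: [0.4984, -0.3885, 0.2488]
orientation: [0.708, -0.706, -0.0, 0.003]
wrist_force: [-0.2, -1.0, -0.7]
finger_gap: 0.0851
```

```bash
python3 - <<'E'
from h import *
X,p=cloud('wrist0'); z=X[...,2]
m2=((z>0.018)&(z<0.025)).astype(np.uint8); m2[:,:180]=0; m2[:,330:]=0; m2[:30]=0;m2[360:]=0
# fence left edge/inner: fit
n,l,st,ce=cv2.connectedComponentsWithStats(cv2.erode(m2,np.ones((3,3),np.uint8)))
for i in range(1,n):
    if st[i,4]>100:
        q=X[l==i]; print(st[i],cv2.minAreaRect(q[:,:2].astype(np.float32)),np.median(q[:,2]))
        if st[i,4]>100: cv2
# fence face: vertical band rows, find right-edge of fence between dividers
sel=[]
q=X[(m2>0)]
# PCA-based: estimate yaw from plate edges
for a in np.deg2rad(np.arange(-9,-5,0.25)):
    ex=np.array([np.cos(a),np.sin(a)]); xx=q[:,:2]@ex
    h,_=np.histogram(xx,bins=np.arange(0.4,0.65,0.001)); print(round(np.rad2deg(a),2),(h.astype(float)**2).sum()) 
snap('wrist','jars1')
c=cams.calibration('wrist')
X,p=cloud('jars1'); z=X[...,2]
hsv=cv2.cvtColor(p,cv2.COLOR_RGB2HSV)
m=((hsv[...,0]>100)&(hsv[...,0]<125)&(hsv[...,1]>150)).astype(np.uint8)
n,l,st,c=cv2.connectedComponentsWithStats(m)
for i in range(1,n):
    if st[i,4]>400:
        q=X[l==i]; q=q[~np.isnan(q[:,0])]; zt=np.percentile(q[:,2],80); q=q[abs(q[:,2]-zt)<.003]
        print(c[i],'top',cv2.minEnclosingCircle(q[:,:2].astype(np.float32)),zt)
m=((z>0.050)&(z<0.0605)).astype(np.uint8)
n,l,st,c=cv2.connectedComponentsWithStats(m)
for i in range(1,n):
    if st[i,4]>300:
        q=X[l==i]; print('sh',c[i],st[i,4],cv2.minAreaRect(q[:,:2].astype(np.float32)),np.median(q[:,2]))
E
```

```text
[ 255   45   58   32 1048] ((0.5456534028053284, 0.1308407336473465), (0.015741346403956413, 0.04804131016135216), 78.89889526367188) 0.022899381642356047
[ 205   53   47  279 2387] ((0.48818743228912354, 0.00565338134765625), (0.26741132140159607, 0.009280589409172535), 78.68795776367188) 0.022989233279252345
[ 239  138   57   49 1902] ((0.5286248326301575, 0.04640848934650421), (0.0346749871969223, 0.04811190441250801), 78.48155975341797) 0.022802713806503734
[ 225  239   53   42 1473] ((0.5097957849502563, -0.047709718346595764), (0.034955479204654694, 0.047777846455574036), 78.27462005615234) 0.02310035318525831
[216 325  47  22 624] ((0.4927908778190613, -0.13207238912582397), (0.016647038981318474, 0.047447241842746735), 78.55403900146484) 0.023063819733553557
-9.0 1439652.0
-8.75 1410906.0
-8.5 1385568.0
-8.25 1363232.0
-8.0 1340564.0
-7.75 1319258.0
-7.5 1300434.0
-7.25 1282762.0
-7.0 1265038.0
-6.75 1249150.0
-6.5 1234542.0
-6.25 1219292.0
-6.0 1204968.0
-5.75 1192976.0
-5.5 1179136.0
-5.25 1166096.0
[232.22528638 130.79932117] top ((0.4347391128540039, -0.3152073323726654),
[... 730 characters left out ...]
20.919078826904297) 0.05642736360244281
sh [376.42883436 163.25460123] 1630 ((0.5543182492256165, -0.3447456657886505), (0.052735451608896255, 0.05196644738316536), 88.85477447509766) 0.05631778864631585
sh [503.64840693 223.70933482] 1789 ((0.6691357493400574, -0.39502543210983276), (0.05226660519838333, 0.052176058292388916), 37.34772872924805) 0.056269082345640715
sh [217.79345603 253.3858214 ] 1467 ((0.4040175676345825, -0.4287715554237366), (0.05236303061246872, 0.052102603018283844), 37.27619552612305) 0.056628575864790164
sh [398.29809725 287.23749119] 1419 ((0.5781137943267822, -0.4596213102340698), (0.052267491817474365, 0.051091451197862625), 24.139678955078125) 0.05644109715795552
```

View pics/jars1.png

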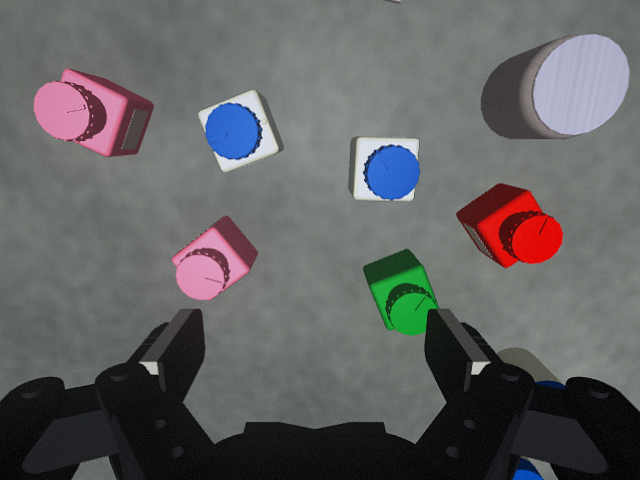

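Confirmed in wrist view: the white jars are at (237,131) and (386,170), with yaws 20.9° and -1.1°. The cradle yaw is about -11.4° with its origin near (0.520,-0.001). Jar A goes first, into pocket 1.

```bash
cat >> h.py <<'E'
from scipy.spatial.transform import Rotation as Ro
def rd(s): 
    q=s['orientation']; return Ro.from_quat([q[1],q[2],q[3],q[0]])
R0=np.array([[1,0,0],[0,0,1],[0,-1,0]],float)  # cols: tool x=wx, tool y=-z, tool z=+y
def st():
    s=monitor.get_state(); R=rd(s).as_matrix()
    yaw=np.rad2deg(np.arctan2(R[1,0],R[0,0]))
    print('t',round(s['clock'],2),'tcp',(s['tcp_pos']*1000).round(1),'yaw',yaw.round(2),'F',s['wrist_force'].round(1),'T',s['ft_torque'].round(3),'gap',round(s['finger_gap']*1000,1),'j1 j6',s['joint_pos'][[0,5]].round(2))
    return s
def to(x,y,z,yaw):
    s=st(); R=rd(s).as_matrix()
    d=R.T@(np.array([x,y,z])-s['tcp_pos'])*1000
    Rt=Ro.from_euler('z',yaw,degrees=True).as_matrix()@np.array([[1,0,0],[0,0,1],[0,-1,0]],float)
    rv=np.rad2deg(Ro.from_matrix(R.T@Rt).as_rotvec())
    print('-> shift',d.round(1),'turn',rv.round(2))
CO=np.array([.520,-.0008]); CY=-11.4
def cr(x,y):
    a=np.deg2rad(CY); return CO+np.array([np.cos(a)*x-np.sin(a)*y,np.sin(a)*x+np.cos(a)*y])
def jars(f):
    X,p=cloud(f); z=X[...,2]; hsv=cv2.cvtColor(p,cv2.COLOR_RGB2HSV)
    m=((hsv[...,0]>100)&(hsv[...,0]<125)&(hsv[...,1]>150)).astype(np.uint8)
    n,l,s_,c=cv2.connectedComponentsWithStats(m)
    for i in range(1,n):
        if s_[i,4]>300:
            q=X[l==i]; q=q[~np.isnan(q[:,0])]; zt=np.percentile(q[:,2],80); q=q[abs(q[:,2]-zt)<.003]
            ce,r=cv2.minEnclosingCircle(q[:,:2].astype(np.float32)); print('cap',c[i].round(0),np.round(ce,4),round(r,4),'z',round(zt,4))
    W=(z>0.050)&(z<0.071)&(hsv[...,1]<60)
    n,l,s_,c=cv2.connectedComponentsWithStats(W.astype(np.uint8))
    for i in range(1,n):
        if s_[i,4]>300:
            q=X[l==i]; zz=np.median(q[:,2]); q=q[abs(q[:,2]-zz)<.004]
            r=cv2.minAreaRect(q[:,:2].astype(np.float32)); print('shoulder',c[i].round(0),np.round(r[0],4),np.round(r[1],4),round(r[2],1),'z',round(zz,4))
E
python3 - <<'E'
from h import *
to(.4345,-.3152,.15,20.9)
E
```

```text
t 1.2 tcp [ 498.5 -387.5  248.8] yaw 0.29 F [ 0.2 -0.7 -0.7] T [ 0.026 -0.001 -0.02 ] gap 85.4 j1 j6 [-0.79  0.78]
-> shift [-63.2  99.3  72.4] turn [ -0.22 -20.61  -0.2 ]
```

>>> drive_tool(plan="0.55 -32 50 36 0 0 0; 0.55 -31 49 36 0 0 0; 0.55 0 0 0 0 -10.3 0; 0.55 0 0 0 0 -10.3 0; 0.55 0 0 0 0 0 0", grip_force=35)

```text
clock: 1.82
tcp_pos: [0.4314, -0.3036, 0.1482]
orientation: [0.7, -0.688, -0.13, 0.138]
wrist_force: [-0.2, -0.4, -1.3]
finger_gap: 0.0662
```

```bash
python3 - <<'E'
from h import *
to(.4345,-.3152,.041,20.9)
snap('wrist','a1'); jars('a1')
E
```

```text
t 1.82 tcp [ 431.4 -303.6  148.2] yaw 21.84 F [-0.2 -0.4 -1.3] T [-0.038 -0.057 -0.008] gap 66.2 j1 j6 [-0.77  0.42]
-> shift [ -0.6 106.9 -14. ] turn [-1.1   0.93 -0.45]
cap [316. 294.] [ 0.4343 -0.3148] 0.0201 z 0.0812
shoulder [317. 261.] [ 0.4343 -0.315 ] [0.0519 0.0513] 20.6 z 0.0564
shoulder [488. 356.] [ 0.5539 -0.324 ] [0.0111 0.0462] 89.0 z 0.056
shoulder [634. 376.] [ 0.6533 -0.301 ] [0.0084 0.0422] 31.6 z 0.0542
```

View pics/a1.png

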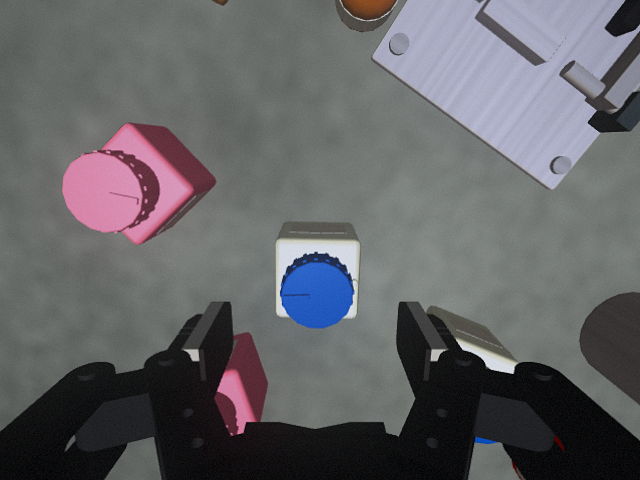

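>>> drive_tool(plan="0.55 0 0 -14 -1.1 0.5 -0.4; 0.55 0 35 0 0 0 0; 0.55 0 35 0 0 0 0; 0.55 0 20 0 0 0 0; 0.55 0 0 0 0 0 0")

```text
clock: 2.5
tcp_pos: [0.4438, -0.3242, 0.0602]
orientation: [-0.69, 0.701, 0.13, -0.123]
wrist_force: [-0.9, 0.1, 0.4]
finger_gap: 0.0662
```

```bash
python3 - <<'E'
from h import *
to(.4345,-.3150,.041,20.9)
E
```

```text
t 2.5 tcp [ 443.8 -324.2   60.2] yaw 20.64 F [-0.9  0.1  0.4] T [ 0.043  0.034 -0.017] gap 66.2 j1 j6 [-0.78  0.43]
-> shift [-5.6 18.9 12.3] turn [ 0.98 -0.26  0.37]
```

>>> drive_tool(plan="0.55 -5.6 0 12.3 1 0 0.4; 0.55 0 8 0 0 0 0; 0.55 0 10 0 0 0 0; 0.55 0 0 0 0 0 0")

```text
clock: 3.0
tcp_pos: [0.4356, -0.3164, 0.0439]
orientation: [-0.694, 0.697, 0.127, -0.125]
wrist_force: [0.2, 1.1, 0.1]
finger_gap: 0.0663
```

```bash
python3 - <<'E'
from h import *
to(.4345,-.3150,.041,20.9)
E
```

```text
t 3.0 tcp [ 435.6 -316.4   43.9] yaw 20.52 F [0.2 1.1 0.1] T [-0.005  0.017  0.005] gap 66.3 j1 j6 [-0.78  0.44]
-> shift [-0.6  2.9  1.7] turn [ 0.24 -0.38  0.09]
```

>>> drive_tool(plan="0.55 -0.6 3 1.7 0.2 -0.3 0; -0.2 0 0 0 0 0 0; -1 0 0 0 0 0 0; -1 0 0 0 0 0 0; -1 0 0 0 0 0 0; -1 0 -50 0 0 0 0; -1 0 -50 0 0 0 0; -1 0 0 0 0 0 0")

```text
clock: 4.0
tcp_pos: [0.4332, -0.3138, 0.1412]
orientation: [0.697, -0.694, -0.128, 0.128]
wrist_force: [0.9, -0.4, -3.8]
finger_gap: 0.0519
```

```bash
python3 - <<'E'
from h import *
x,y=cr(.002,-.096); to(x,y,.15,78.6)
snap('wrist','a2')
snap('side','a2s')
E
```

```text
t 4.0 tcp [ 433.2 -313.8  141.2] yaw 20.84 F [ 0.9 -0.4 -3.8] T [-0.075 -0.062 -0.062] gap 51.9 j1 j6 [-0.78  0.43]
-> shift [143.   -8.1 179.3] turn [ -0.22 -57.76   0.11]
```

View pics/a2.png

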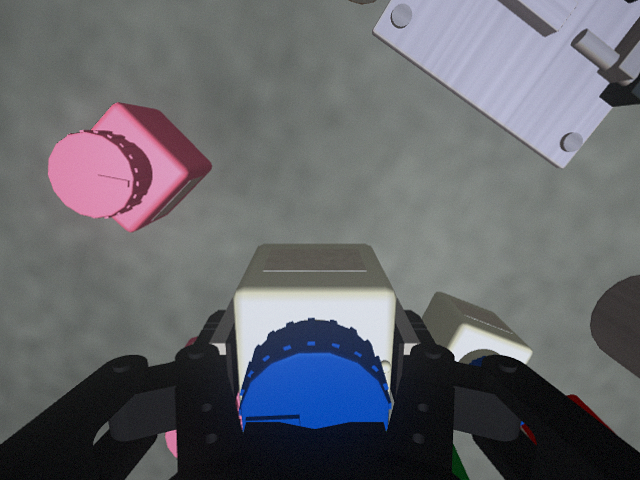

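View pics/a2s.png

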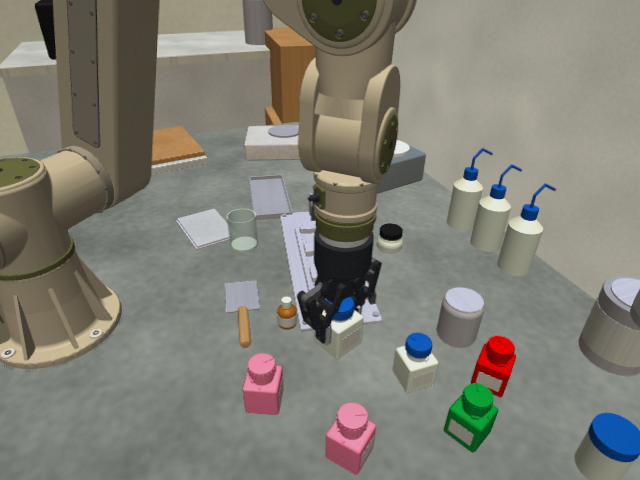

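Jar A is held square, with its dot at wrist (385,365) on the tool's +x side. Carrying it to pocket 1.

>>> drive_tool(plan="-1 36 -4 45 0 0 0; -1 36 -4 45 0 0 0; -1 36 0 45 0 0 0; -1 35 0 45 0 0 0; -1 0 0 0 0 -10.5 0; -1 0 0 0 0 -10.5 0; -1 0 0 0 0 -10.5 0; -1 0 0 0 0 -10.5 0")

```text
clock: 5.1
tcp_pos: [0.4919, -0.0813, 0.1273]
orientation: [0.615, -0.589, -0.364, 0.378]
wrist_force: [-0.9, 0.6, -3.5]
finger_gap: 0.0516
```

>>> drive_tool(plan="-1 0 0 0 0 -10.5 0; -1 0 0 0 0 -5.2 0; -1 0 0 0 0 0 0")

```text
clock: 5.48
tcp_pos: [0.4868, -0.0795, 0.1198]
orientation: [0.562, -0.526, -0.444, 0.459]
wrist_force: [0.2, -1.0, -3.6]
finger_gap: 0.0513
```

```bash
python3 - <<'E'
from h import *
x,y=cr(.002,-.096); to(x,y,.15,78.6)
snap('wrist','a3')
E
```

```text
t 5.47 tcp [486.8 -79.5 119.8] yaw 79.4 F [ 0.2 -1.  -3.6] T [-0.073 -0.039  0.01 ] gap 51.3 j1 j6 [-0.33 -0.15]
-> shift [-12.1 -31.3 -17.2] turn [-3.04  0.83  0.89]
```

View pics/a3.png

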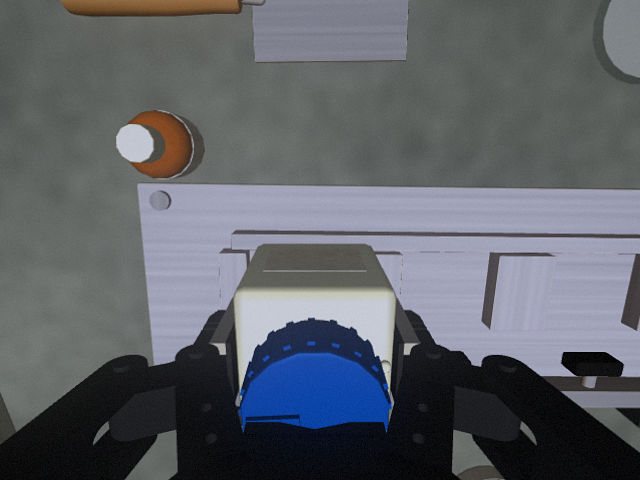

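```bash
cat >> h.py <<'E'
def cradle(f):
    X,p=cloud(f); z=X[...,2]
    m=((z>0.018)&(z<0.0265)).astype(np.uint8)
    n,l,s_,c=cv2.connectedComponentsWithStats(cv2.erode(m,np.ones((3,3),np.uint8)))
    for i in range(1,n):
        if s_[i,4]>250:
            q=X[l==i]; r=cv2.minAreaRect(q[:,:2].astype(np.float32)); print('comp',s_[i],np.round(r[0],4),np.round(r[1],4),round(r[2],2),np.median(q[:,2]).round(4))
            a=np.deg2rad(CY); d=(q[:,:2]-CO)@np.array([[np.cos(a),-np.sin(a)],[np.sin(a),np.cos(a)]])
            print('   local x',np.percentile(d[:,0],[1,99]).round(4),'y',np.percentile(d[:,1],[1,99]).round(4))
E
python3 - <<'E'
from h import *
cradle('a3'); cradle('wrist0')
E
```

```text
comp [616   0  24  70 598] [0.3902 0.111 ] [0.038  0.0076] 13.85 0.0221
   local x [-0.1668 -0.1343] y [0.0773 0.0944]
comp [ 232  234  408   19 5224] [ 0.4854 -0.003 ] [0.2507 0.0101] 78.68 0.0228
   local x [-0.0383 -0.0288] y [-0.1319  0.1127]
comp [220 253  27  57 949] [ 0.4861 -0.1309] [0.0161 0.0369] 78.12 0.0229
   local x [-0.0258  0.0091] y [-0.1421 -0.1264]
comp [377 254  25  43 489] [ 0.4987 -0.0303] [0.0301 0.0125] 16.99 0.0229
   local x [-0.0257 -0.0012] y [-0.0445 -0.0311]
comp [ 488  255   68   75 4055] [0.528  0.0456] [0.0365 0.0496] 78.57 0.0228
   local x [-0.0256  0.0225] y [0.0296 0.064 ]
comp [418   0  23  30 332] [0.6661 0.1675] [0.0242 0.011 ] 66.93 0.0201
   local x [0.1046 0.1169] y [0.1823 0.2043]
comp [ 254   45   59   32 1081] [0.5455 0.1309] [0.0157 0.0484] 78.9 0.0229
   local x [-0.0245  0.0227] y [0.1265 0.1417]
comp [ 205   53   47  279 2480] [0.4882 0.0057] [0.2674 0.0093] 78.69 0.023
   local x [-0.0367 -0.0282] y [-0.13    0.1317]
comp [ 239  138   57   49 1954] [0.5286 0.0464] [0.0347 0.0481] 78.48 0.0228
   local x [-0.0243  0.0226] y [0.0315 0.065 ]
comp [ 225  239   53   42 1541] [ 0.5098 -0.0477] [0.035  0.0478] 78.27 0.0231
   local x [-0.0242  0.0227] y [-0.0647 -0.031 ]
comp [ 72 301  12  76 682] [ 0.3208 -0.138 ] [0.091  0.0118] 80.29 0.0203
   local x [-0.1734 -0.1622] y [-0.2179 -0.1299]
comp [216 325  47  22 636] [ 0.4928 -0.1321] [0.0166 0.0474] 78.55 0.0231
   local x [-0.0238  0.0225] y [-0.1416 -0.1261]
```

>>> drive_tool(plan="-1 -12.1 -8 -17.2 -3 0.8 0.9; -1 0 0 0 0 0 0; -1 0 0 0 0 0 0")

```text
clock: 5.9
tcp_pos: [0.4994, -0.0937, 0.1237]
orientation: [0.55, -0.546, -0.445, 0.448]
wrist_force: [-1.0, 0.5, -3.1]
finger_gap: 0.0515
```

```bash
python3 - <<'E'
from h import *
x,y=cr(.002,-.0965); to(x,y,.07,78.6)
E
```

```text
t 5.9 tcp [499.4 -93.7 123.7] yaw 78.37 F [-1.   0.5 -3.1] T [-0.001  0.004 -0.002] gap 51.5 j1 j6 [-0.34 -0.14]
-> shift [-1.4 53.7 -4.3] turn [-0.42 -0.23  0.07]
```

>>> drive_tool(plan="-1 -1.4 0 -4.3 -0.4 -0.2 0; -1 0 25 0 0 0 0; -1 0 22 0 0 0 0; -1 0 0 0 0 0 0")

```text
clock: 6.4
tcp_pos: [0.5033, -0.0953, 0.0752]
orientation: [0.548, -0.546, -0.448, 0.448]
wrist_force: [-0.7, -0.3, -3.1]
finger_gap: 0.0519
```

```bash
python3 - <<'E'
from h import *
x,y=cr(.002,-.0965); to(x,y,.05,78.6)
snap('wrist','a4')
E
```

```text
t 6.4 tcp [503.3 -95.3  75.2] yaw 78.59 F [-0.7 -0.3 -3.1] T [-0.08   0.006  0.054] gap 51.9 j1 j6 [-0.34 -0.15]
-> shift [-0.6 25.2  0.2] turn [-0.07 -0.01  0.12]
```

View pics/a4.png

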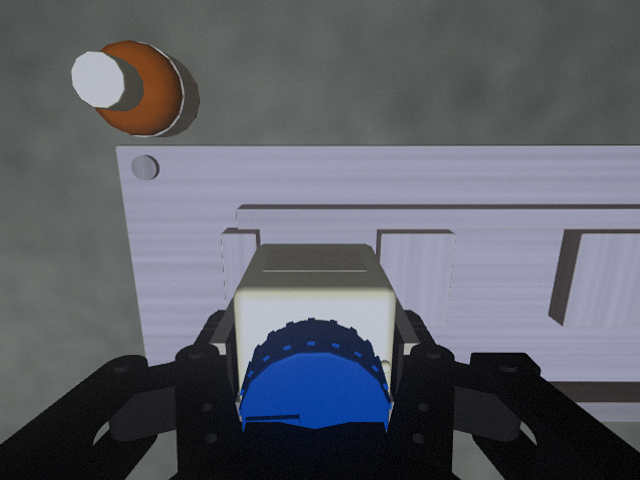

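>>> drive_tool(plan="-1 -0.5 12 0 0 0 0; -1 0 9 0 0 0 0; -1 0 4 0 0 0 0; -1 0 0 0 0 0 0")

```text
clock: 6.95
tcp_pos: [0.5054, -0.0965, 0.0514]
orientation: [-0.547, 0.548, 0.449, -0.447]
wrist_force: [-1.0, -0.0, -4.4]
finger_gap: 0.0513
```

```bash
python3 - <<'E'
from h import *
x,y=cr(.002,-.0965); to(x,y,.049,78.6)
E
```

```text
t 6.95 tcp [505.4 -96.5  51.4] yaw 78.6 F [-1.  -0.  -4.4] T [ 0.018 -0.003 -0.019] gap 51.3 j1 j6 [-0.35 -0.15]
-> shift [0.2 2.4 2.6] turn [ 0.2  -0.    0.08]
```

>>> drive_tool(plan="-1 0 3 2 0 0 0; -1 0 2 0 0 0 0; -1 0 0 0 0 0 0")

```text
clock: 7.32
tcp_pos: [0.5046, -0.0965, 0.0496]
orientation: [-0.545, 0.549, 0.45, -0.446]
wrist_force: [0.0, 0.3, -4.8]
finger_gap: 0.0519
```

```bash
python3 - <<'E'
from h import *
x,y=cr(.002,-.0965); to(x,y,.049,78.6)
snap('side','a5s')
p=cv2.imread('pics/a5s.png')[180:360,240:440]; cv2.imwrite('pics/a5c.png',cv2.resize(p,(800,600)) if 0 else cv2.resize(p,(660,594)))
E
```

```text
t 7.33 tcp [504.6 -96.5  49.6] yaw 78.6 F [ 0.   0.3 -4.8] T [-0.001  0.003  0.005] gap 51.9 j1 j6 [-0.35 -0.15]
-> shift [0.3 0.6 1.8] turn [0.42 0.   0.05]
```

View pics/a5c.png

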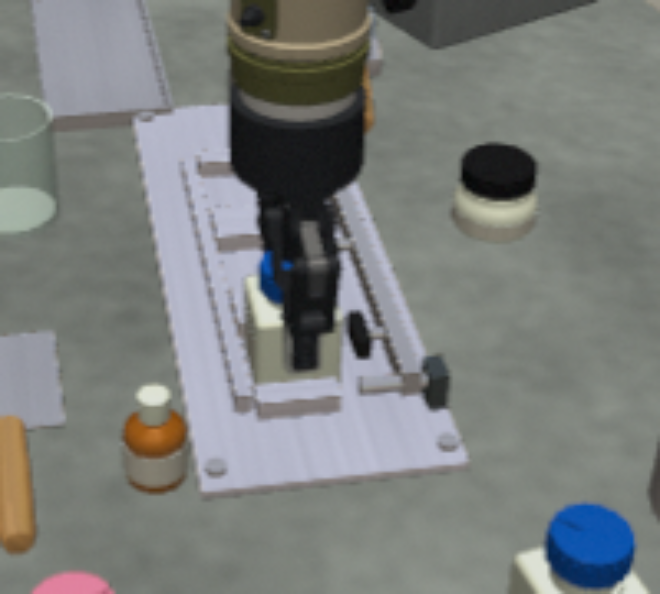

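>>> drive_tool(plan="-1 0 3 0 0 0 0; -1 0 0 0 0 0 0")

```text
clock: 7.62
tcp_pos: [0.5053, -0.0967, 0.0494]
orientation: [-0.545, 0.55, 0.45, -0.446]
wrist_force: [0.5, -0.4, -3.8]
finger_gap: 0.0518
```

```bash
python3 - <<'E'
from h import *
st()
E
```

```text
t 7.62 tcp [505.3 -96.7  49.4] yaw 78.6 F [ 0.5 -0.4 -3.8] T [-0.009  0.042 -0.016] gap 51.8 j1 j6 [-0.35 -0.15]
```

>>> drive_tool(plan="-1 0 5 0 0 0 0; -1 0 0 0 0 0 0")

```text
clock: 7.88
tcp_pos: [0.5066, -0.0971, 0.0495]
orientation: [-0.543, 0.551, 0.451, -0.445]
wrist_force: [-0.3, 0.7, -3.3]
finger_gap: 0.0516
```

```bash
python3 - <<'E'
from h import *
st()
E
```

```text
t 7.88 tcp [506.6 -97.1  49.5] yaw 78.62 F [-0.3  0.7 -3.3] T [ 0.039  0.042 -0.016] gap 51.6 j1 j6 [-0.35 -0.15]
```

>>> drive_tool(plan="0.3 0 0 0 0 0 0; 0.45 0 0 0 0 0 0; 0.45 0 -25 0 0 0 0; 0.45 0 -50 0 0 0 0; 0.45 0 -50 0 0 0 0; 0.45 0 -40 -30 0 0 0; 0.45 0 0 0 0 0 0")

```text
clock: 8.75
tcp_pos: [0.5344, -0.1028, 0.216]
orientation: [-0.544, 0.55, 0.45, -0.445]
wrist_force: [-0.6, -0.3, -1.0]
finger_gap: 0.062
```

```bash
python3 - <<'E'
from h import *
to(.5543,-.3447,.15,-1.1)
snap('wrist','a6'); jars('a6')
E
```

```text
t 8.75 tcp [ 534.4 -102.8  216. ] yaw 78.59 F [-0.6 -0.3 -1. ] T [-0.054 -0.047 -0.03 ] gap 62.0 j1 j6 [-0.34 -0.14]
-> shift [-233.1   66.7  -66.6] turn [ 0.51 79.69  0.43]
cap [314. 199.] [ 0.5037 -0.0988] 0.0201 z 0.0893
cap [ 16. 327.] [ 0.5545 -0.3431] 0.0206 z 0.0868
shoulder [210.  56.] [ 0.3998 -0.15  ] [0.0177 0.0177] 37.7 z 0.0608
shoulder [315. 183.] [ 0.504  -0.0987] [0.0519 0.0526] 78.7 z 0.0643
shoulder [ 45. 302.] [ 0.5542 -0.3418] [0.0494 0.0514] 88.8 z 0.0566
```

View pics/a6.png

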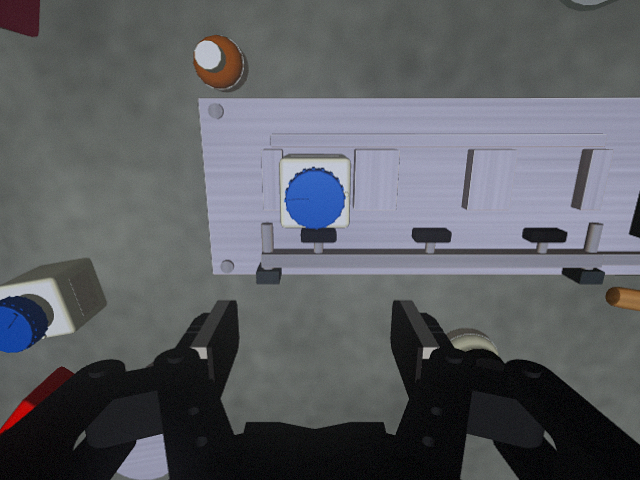

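Jar A is seated (shoulder z 0.064, square at 78.7°, wrist (315,185)). Now jar B.

>>> drive_tool(plan="0.55 -47 0 -13 0 0 0; 0.55 -47 0 -13 0 0 0; 0.55 -47 0 -13 0 0 0; 0.55 -47 0 -13 0 0 0; 0.55 -45 0 -14 0 0 0; 0.55 0 0 0 0 10.6 0; 0.55 0 0 0 0 10.6 0; 0.55 0 0 0 0 10.6 0")

```text
clock: 9.8
tcp_pos: [0.5419, -0.3453, 0.1937]
orientation: [0.658, -0.641, -0.276, 0.283]
wrist_force: [-0.9, -0.7, 0.5]
finger_gap: 0.0662
```

>>> drive_tool(plan="0.55 0 0 0 0 10.6 0; 0.55 0 0 0 0 10.6 0; 0.55 0 0 0 0 10.6 0; 0.55 0 0 0 0 10.6 0; 0.55 0 0 0 0 5.6 0; 0.55 0 0 0 0 0 0")

```text
clock: 10.55
tcp_pos: [0.5339, -0.3397, 0.1782]
orientation: [0.719, -0.695, 0.028, 0.001]
wrist_force: [0.1, -0.6, -0.5]
finger_gap: 0.0658
```

```bash
python3 - <<'E'
from h import *
to(.5543,-.3440,.15,-1.1)
snap('wrist','b1'); jars('b1')
E
```

```text
t 10.55 tcp [ 533.9 -339.7  178.2] yaw -2.13 F [ 0.1 -0.6 -0.5] T [-0.045  0.026 -0.031] gap 65.8 j1 j6 [-0.69  0.91]
-> shift [21.7 27.2 -4.5] turn [-1.94 -1.07 -2.32]
cap [358. 267.] [ 0.5546 -0.3446] 0.02 z 0.0871
shoulder [515. 152.] [ 0.6585 -0.2809] [0.0686 0.0262] 81.7 z 0.0617
shoulder [350. 237.] [ 0.5545 -0.3443] [0.051  0.0521] 89.3 z 0.0565
```

View pics/b1.png

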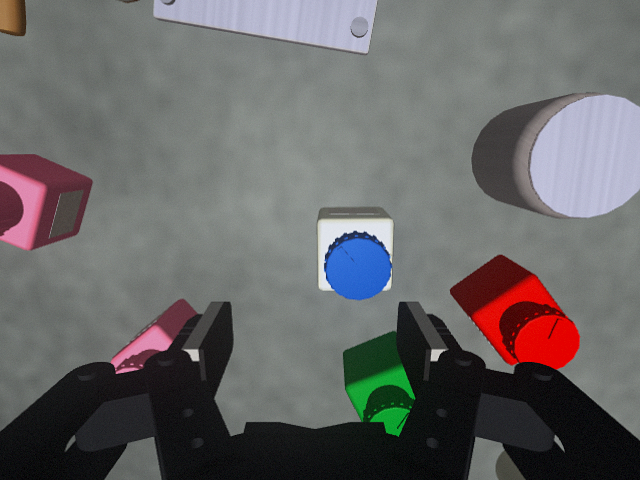

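>>> drive_tool(plan="0.55 21.7 10 -4.5 -1.9 -1 -2.3; 0.55 0 0 0 0 0 0")

```text
clock: 10.85
tcp_pos: [0.554, -0.3439, 0.165]
orientation: [0.708, -0.706, 0.007, -0.005]
wrist_force: [-0.1, 0.1, 0.5]
finger_gap: 0.0663
```

```bash
python3 - <<'E'
from h import *
to(.5545,-.3443,.041,-1.0)
E
```

```text
t 10.85 tcp [ 554.  -343.9  165. ] yaw -0.93 F [-0.1  0.1  0.5] T [ 0.018 -0.019  0.001] gap 66.3 j1 j6 [-0.68  0.91]
-> shift [  0.8 124.   -0.6] turn [-0.13  0.07 -0.15]
```

>>> drive_tool(plan="0.55 0.8 40 -0.6 0 0 0; 0.55 0 35 0 0 0 0; 0.55 0 20 0 0 0 0; 0.55 0 0 0 0 0 0")

```text
clock: 11.35
tcp_pos: [0.5521, -0.3438, 0.0684]
orientation: [0.709, -0.705, 0.007, -0.002]
wrist_force: [0.2, -0.4, 0.2]
finger_gap: 0.066
```

```bash
python3 - <<'E'
from h import *
to(.5545,-.3443,.041,-1.0)
E
```

```text
t 11.35 tcp [ 552.1 -343.8   68.4] yaw -0.77 F [ 0.2 -0.4  0.2] T [ 0.016 -0.015  0.009] gap 66.0 j1 j6 [-0.68  0.9 ]
-> shift [ 2.6 27.4 -0.6] turn [-0.27  0.23 -0.4 ]
```

>>> drive_tool(plan="0.55 2.5 14 -0.6 -0.3 0 -0.4; 0.55 0 13 0 0 0 0; 0.55 0 0 0 0 0 0; -0.2 0 0 0 0 0 0; -1 0 0 0 0 0 0; -1 0 0 0 0 0 0; -1 0 0 0 0 0 0")

```text
clock: 12.22
tcp_pos: [0.5555, -0.3453, 0.0426]
orientation: [-0.706, 0.708, -0.004, 0.005]
wrist_force: [0.2, 0.1, -2.1]
finger_gap: 0.0516
```

```bash
python3 - <<'E'
from h import *
to(.5545,-.3443,.041,-1.0)
E
```

```text
t 12.22 tcp [ 555.5 -345.3   42.6] yaw -0.73 F [ 0.2  0.1 -2.1] T [-0.051  0.006  0.01 ] gap 51.6 j1 j6 [-0.68  0.91]
-> shift [-1.   1.6  1. ] turn [0.14 0.27 0.15]
```

Gripped. Lift and move to pocket 2 (translate, then turn −79.6° about tool y).

>>> drive_tool(plan="-1 0 -50 0 0 0 0; -1 0 -55 0 0 0 0; -1 0 -30 0 0 0 0; -1 -6 0 56 0 0 0; -1 -6 0 57 0 0 0; -1 -6 0 57 0 0 0; -1 -6 0 57 0 0 0; -1 -6 0 57 0 0 0")

```text
clock: 13.22
tcp_pos: [0.5286, -0.0572, 0.1798]
orientation: [-0.706, 0.708, -0.006, 0.009]
wrist_force: [0.9, 0.7, -2.9]
finger_gap: 0.0517
```

>>> drive_tool(plan="-1 0 0 40 0 -10.6 0; -1 0 0 0 0 -10.6 0; -1 0 -4 0 0 -10.6 0; -1 0 -4 0 0 -10.6 0; -1 0 -4 0 0 -10.6 0; -1 0 -4 0 0 -10.6 0; -1 0 -4 0 0 -10.6 0; -1 0 -4 0 0 -5 0")

```text
clock: 14.22
tcp_pos: [0.5253, -0.0095, 0.2038]
orientation: [-0.544, 0.544, 0.452, -0.452]
wrist_force: [-0.2, 0.2, -2.6]
finger_gap: 0.0515
```

```bash
python3 - <<'E'
from h import *
x,y=cr(.002,0); to(x,y,.12,78.6)
snap('wrist','b2')
E
```

```text
t 14.22 tcp [525.3  -9.5 203.8] yaw 79.41 F [-0.2  0.2 -2.6] T [ 0.026 -0.058  0.017] gap 51.5 j1 j6 [-0.17  0.01]
-> shift [ 7.6 83.8  4.8] turn [-0.    0.81 -0.02]
```

View pics/b2.png

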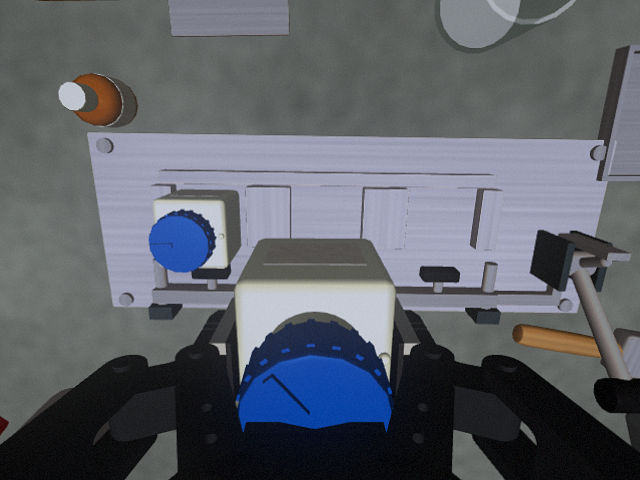

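Jar B's dot is at wrist (385,358) and its rib points about 139° anticlockwise from it, so cap B is at about −0.23 (perched, 86 mm). Cap A's rib is 180° from its dot, so it is at about −0.94 (caught). Lowering B into pocket 2.

>>> drive_tool(plan="-1 7.6 30 4.8 0 0.8 0; -1 0 30 0 0 0 0; -1 0 20 0 0 0 0; -1 0 0 0 0 0 0")

```text
clock: 14.78
tcp_pos: [0.5223, -0.0011, 0.123]
orientation: [-0.547, 0.549, 0.447, -0.446]
wrist_force: [-0.8, 0.5, -2.8]
finger_gap: 0.0513
```

```bash
python3 - <<'E'
from h import *
x,y=cr(.002,0); to(x,y,.08,78.6)
snap('wrist','b3'); cradle('b3')
E
```

```text
t 14.78 tcp [522.3  -1.1 123. ] yaw 78.39 F [-0.8  0.5 -2.8] T [-0.017 -0.012  0.01 ] gap 51.3 j1 j6 [-0.16  0.05]
-> shift [-0.2 43.   0.4] turn [ 0.15 -0.21 -0.02]
comp [ 19  72  29  63 394] [ 0.4034 -0.1367] [0.011  0.0322] 74.4 0.0223
   local x [-0.1033 -0.0722] y [-0.1626 -0.1512]
comp [  91  192  453   18 6745] [0.4872 0.0053] [0.2687 0.0101] 78.63 0.0228
   local x [-0.0382 -0.0289] y [-0.1314  0.1306]
comp [ 81 213  30  19 362] [ 0.4707 -0.1289] [0.0097 0.0181] 10.88 0.0227
   local x [-0.0264 -0.0159] y [-0.1422 -0.1263]
comp [ 210  213   59   77 2935] [ 0.5093 -0.0472] [0.0353 0.0492] 78.92 0.0229
   local x [-0.0256  0.0221] y [-0.0648 -0.0309]
comp [ 367  212   59   77 3287] [0.528  0.0465] [0.0354 0.0495] 79.94 0.0229
   local x [-0.0257  0.022 ] y [0.0307 0.0646]
comp [ 514  212   40   77 2117] [0.5448 0.1302] [0.0173 0.0497] 78.1 0.0227
   local x [-0.026   0.0227] y [0.1253 0.1412]
comp [594 267  23  58 419] [0.5839 0.1728] [0.0042 0.039 ] 75.91 0.0223
   local x [0.0091 0.0468] y [0.1817 0.1842]
comp [574 393  66  21 734] [0.6699 0.1788] [0.0497 0.0114] 68.15 0.0199
   local x [0.1051 0.1193] y [0.1824 0.2276]
```

View pics/b3.png

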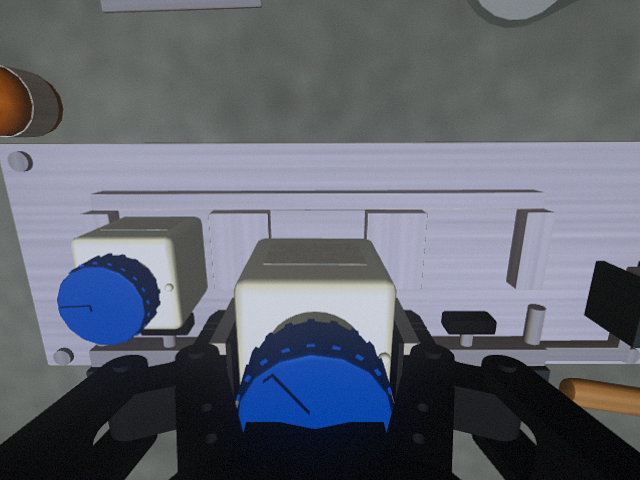

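>>> drive_tool(plan="-1 0 20 0 0 0 0; -1 0 20 0 0 0 0; -1 0 5 0 0 0 0; -1 0 0 0 0 0 0")

```text
clock: 15.32
tcp_pos: [0.5272, -0.002, 0.0832]
orientation: [-0.545, 0.552, 0.449, -0.443]
wrist_force: [0.1, 0.2, -2.0]
finger_gap: 0.0514
```

```bash
python3 - <<'E'
from h import *
x,y=cr(.002,0); to(x,y,.05,78.6)
E
```

```text
t 15.32 tcp [527.2  -2.   83.2] yaw 78.26 F [ 0.1  0.2 -2. ] T [-0.009  0.01   0.009] gap 51.4 j1 j6 [-0.16  0.05]
-> shift [-0.3 33.1  5.7] turn [ 0.73 -0.34  0.01]
```

>>> drive_tool(plan="-1 -0.3 8 5.7 0.7 -0.3 0; -1 0 10 0.5 0 0 0; -1 0 8 0.5 0 0 0; -1 0 0 0 0 0 0")

```text
clock: 15.82
tcp_pos: [0.522, -0.0011, 0.0574]
orientation: [-0.546, 0.548, 0.449, -0.447]
wrist_force: [0.2, -0.6, -2.4]
finger_gap: 0.0513
```

```bash
python3 - <<'E'
from h import *
x,y=cr(.002,0); to(x,y,.05,78.6)
E
```

```text
t 15.82 tcp [522.   -1.1  57.4] yaw 78.57 F [ 0.2 -0.6 -2.4] T [-0.04  -0.087 -0.016] gap 51.3 j1 j6 [-0.16  0.04]
-> shift [-0.1  7.4  0. ] turn [ 0.21 -0.03  0.02]
```

>>> drive_tool(plan="-1 0 5 0 0 0 0; -1 0 4 0 0 0 0; -1 0 3 0.5 0 0 0; -1 0 0 0 0 0 0")

```text
clock: 16.32
tcp_pos: [0.5223, -0.0012, 0.0514]
orientation: [-0.545, 0.549, 0.449, -0.446]
wrist_force: [-0.0, 0.1, -3.9]
finger_gap: 0.0516
```

```bash
python3 - <<'E'
from h import *
x,y=cr(.002,0); to(x,y,.05,78.6)
E
```

```text
t 16.32 tcp [522.3  -1.2  51.4] yaw 78.57 F [-0.   0.1 -3.9] T [ 0.02   0.034 -0.01 ] gap 51.6 j1 j6 [-0.16  0.04]
-> shift [-0.   1.4  0.4] turn [ 0.44 -0.03  0.  ]
```

>>> drive_tool(plan="0.3 0 0 0 0 0 0; 0.45 0 0 0 0 0 0; 0.45 0 -25 0 0 0 0; 0.45 0 -50 0 0 0 0; 0.45 0 -50 0 0 0 0; 0.45 0 -50 -30 0 0 0; 0.45 0 0 -20 0 0 0; 0.45 0 0 0 0 0 0")

```text
clock: 17.32
tcp_pos: [0.5711, -0.0111, 0.2302]
orientation: [-0.546, 0.549, 0.449, -0.446]
wrist_force: [0.2, 0.4, -1.4]
finger_gap: 0.0617
```

```bash
python3 - <<'E'
from h import *
st()
snap('wrist','b4'); jars('b4')
snap('scene','b4sc'); jars('b4sc')
E
```

```text
t 17.32 tcp [571.1 -11.1 230.2] yaw 78.57 F [ 0.2  0.4 -1.4] T [ 0.012  0.067 -0.021] gap 61.7 j1 j6 [-0.16  0.04]
cap [314. 164.] [ 0.5181 -0.0026] 0.0201 z 0.095
cap [174. 171.] [ 0.5037 -0.0984] 0.02 z 0.0891
shoulder [74. 33.] [ 0.3997 -0.1498] [0.0182 0.0182] 1.1 z 0.0606
shoulder [315. 154.] [ 0.5183 -0.0025] [0.0519 0.0525] 78.6 z 0.0643
shoulder [202. 160.] [ 0.5036 -0.098 ] [0.0515 0.0514] 78.7 z 0.0641
shoulder [571. 211.] [0.5943 0.1875] [0.0108 0.0397] 73.2 z 0.0591
shoulder [370. 358.] [0.7027 0.0113] [0.0519 0.0462] 3.8 z 0.0509
shoulder [ 50. 371.] [ 0.6507 -0.277 ] [0.0473 0.0101] 76.0 z 0.0611
cap [562. 310.] [0.9551 0.0468] 0.0251 z 0.1861
cap [535. 349.] [ 0.9294 -0.0542] 0.0017 z 0.1768
cap [505. 394.] [ 0.956  -0.1528] 0.0247 z 0.1874
shoulder [551.  25.] [0.2951 1.4475] [0.7452 0.0312] 0.3 z 0.0602
shoulder [530. 136.] [0.6179 0.6751] [0.184  0.2014] 72.8 z 0.0594
shoulder [565. 255.] [0.8751 0.2811] [0.198 0.012] 10.6 z 0.0606
shoulder [346. 249.] [ 0.5197 -0.0026] [0.0538 0.0535] 78.0 z 0.0623
shoulder [310. 272.] [ 0.5064 -0.0999] [0.0523 0.0542] 79.0 z 0.0624
shoulder [478. 435.] [ 0.9324 -0.172 ] [0.0678 0.0306] 7.1 z 0.061
```

View pics/b4.png

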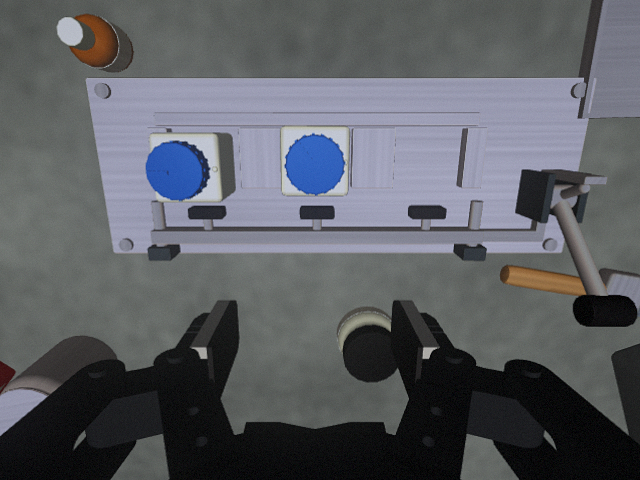

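View pics/b4sc.png

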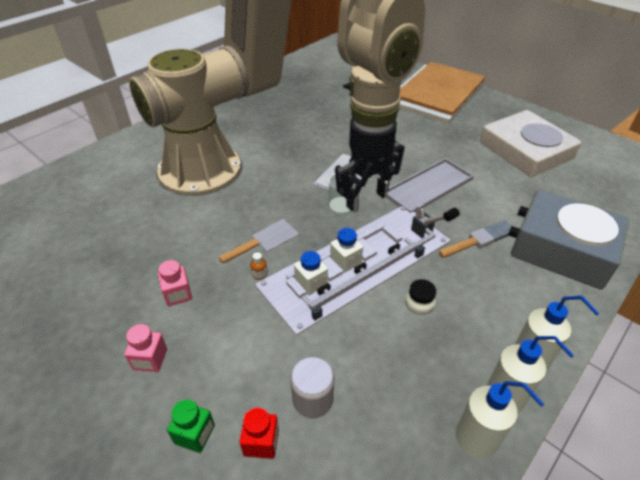

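Both jars are seated upright in pockets 1 and 2. Now locating the clamp grip (wrist (605,311)).

```bash
python3 - <<'E'
from h import *
CO2=CO
a=np.deg2rad(CY); M=np.array([[np.cos(a),-np.sin(a)],[np.sin(a),np.cos(a)]])
for f,x0 in (('b4',540),('b4sc',0),('a3',0),('b2',500)):
    X,p=cloud(f); L=(X[...,:2]-CO)@M; g=p.max(2)
    m=(g<60)&(X[...,2]>.085)&(X[...,2]<.135)&(L[...,0]>.03)&(L[...,0]<.2)&(L[...,1]>.12)&(L[...,1]<.26)
    if m.sum()>20:
        q=np.c_[L[m],X[...,2][m]]; print(f,m.sum(),'min',np.percentile(q,2,axis=0).round(4),'max',np.percentile(q,98,axis=0).round(4))
    m=(X[...,2]>.03)&(X[...,2]<.135)&(L[...,0]>.0)&(L[...,0]<.2)&(L[...,1]>.16)&(L[...,1]<.26)
    for zz in np.arange(.03,.13,.01):
        k=m&(X[...,2]>zz)&(X[...,2]<zz+.01)
        if k.sum()>10: print('  ',zz.round(2),k.sum(),np.percentile(L[k],[3,50,97],axis=0).round(3).tolist())
E
```

```text
b4 1891 min [0.0821 0.1843 0.095 ] max [0.1057 0.213  0.1234]
   0.03 995 [[0.009, 0.162], [0.06, 0.183], [0.069, 0.207]]
   0.04 955 [[0.008, 0.182], [0.028, 0.192], [0.045, 0.213]]
   0.05 966 [[0.008, 0.183], [0.033, 0.195], [0.046, 0.215]]
   0.06 510 [[0.008, 0.192], [0.043, 0.196], [0.056, 0.203]]
   0.07 635 [[0.008, 0.192], [0.02, 0.197], [0.065, 0.206]]
   0.08 324 [[0.06, 0.194], [0.067, 0.196], [0.076, 0.203]]
   0.09 353 [[0.07, 0.194], [0.076, 0.196], [0.085, 0.203]]
   0.1 449 [[0.079, 0.185], [0.086, 0.195], [0.104, 0.204]]
   0.11 823 [[0.086, 0.184], [0.089, 0.191], [0.106, 0.212]]
   0.12 819 [[0.09, 0.185], [0.096, 0.198], [0.103, 0.213]]
b4sc 129 min [0.0913 0.1842 0.1044] max [0.1093 0.2114 0.1225]
   0.03 116 [[0.014, 0.163], [0.049, 0.185], [0.072, 0.214]]
   0.04 129 [[0.013, 0.183], [0.029, 0.193], [0.05, 0.217]]
   0.05 69 [[0.012, 0.183], [0.029, 0.196], [0.052, 0.204]]
   0.06 50 [[0.011, 0.193], [0.023, 0.197], [0.061, 0.205]]
   0.07 49 [[0.01, 0.192], [0.017, 0.197], [0.07, 0.206]]
   0.08 24 [[0.049, 0.194], [0.072, 0.196], [0.082, 0.2]]
   0.09 13 [[0
[... 194 characters left out ...]
099, 0.201], [0.107, 0.215]]
b2 1560 min [0.079  0.1839 0.0918] max [0.105  0.2028 0.1229]
   0.03 1091 [[0.008, 0.162], [0.058, 0.183], [0.069, 0.204]]
   0.04 1131 [[0.008, 0.182], [0.026, 0.192], [0.046, 0.212]]
   0.05 1113 [[0.008, 0.183], [0.033, 0.195], [0.047, 0.215]]
   0.06 599 [[0.008, 0.192], [0.043, 0.196], [0.056, 0.204]]
   0.07 735 [[0.008, 0.192], [0.02, 0.197], [0.065, 0.206]]
   0.08 398 [[0.059, 0.193], [0.067, 0.196], [0.076, 0.203]]
   0.09 417 [[0.07, 0.193], [0.076, 0.196], [0.085, 0.203]]
   0.1 574 [[0.079, 0.184], [0.086, 0.195], [0.103, 0.204]]
   0.11 768 [[0.086, 0.184], [0.089, 0.186], [0.105, 0.202]]
   0.12 454 [[0.089, 0.185], [0.095, 0.191], [0.102, 0.199]]
```

```bash
python3 - <<'E'
from h import *
x,y=cr(.096,.199); print(x,y); to(x,y,.18,78.6)
E
```

```text
0.6534398434991314 0.17529885907332657
t 17.43 tcp [569.7 -10.7 229.9] yaw 78.58 F [-0.1  0.7  0.7] T [-0.001  0.01  -0.049] gap 62.0 j1 j6 [-0.16  0.04]
-> shift [198.9  50.1 -45.1] turn [ 0.26 -0.02 -0.  ]
```

>>> drive_tool(plan="0.35 50 10 -11 0 0 0; 0.35 50 10 -11 0 0 0; 0.35 50 10 -11 0 0 0; 0.35 49 10 -12 0 0 0; 0.35 0 0 0 0 0 0; 0.35 0 0 0 0 0 0", grip_force=60)

```text
clock: 18.18
tcp_pos: [0.6484, 0.1793, 0.183]
orientation: [0.549, -0.547, -0.444, 0.45]
wrist_force: [-0.0, -0.8, 0.1]
finger_gap: 0.0579
```

```bash
python3 - <<'E'
from h import *
x,y=cr(.096,.199); to(x,y,.117,78.6)
snap('wrist','c1')
E
```

```text
t 18.18 tcp [648.4 179.3 183. ] yaw 78.44 F [-0.  -0.8  0.1] T [-0.009 -0.042 -0.023] gap 57.9 j1 j6 [0.15 0.35]
-> shift [-2.6 65.9 -6.2] turn [-0.42 -0.16 -0.27]
```

View pics/c1.png

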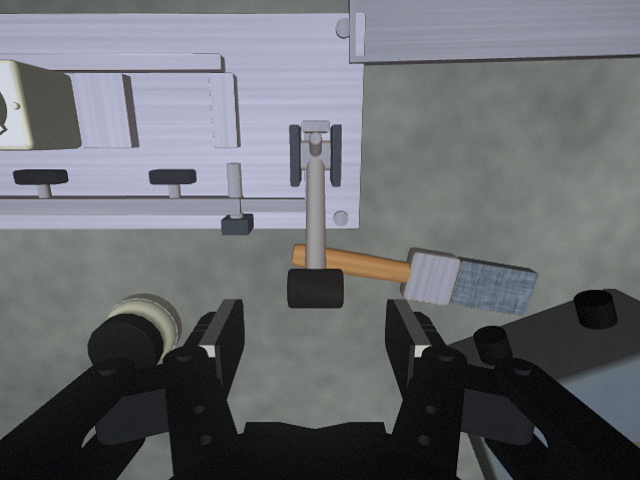

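>>> drive_tool(plan="0.35 -2.6 15 -6.2 -0.4 -0.2 -0.3; 0.35 0 25 0 0 0 0; 0.35 0 22 0 0 0 0; 0.35 0 0 0 0 0 0")

```text
clock: 18.73
tcp_pos: [0.6522, 0.1696, 0.1223]
orientation: [-0.548, 0.549, 0.447, -0.446]
wrist_force: [0.0, -0.5, -0.5]
finger_gap: 0.0575
```

```bash
python3 - <<'E'
from h import *
x,y=cr(.096,.199); to(x,y,.116,78.6)
E
```

```text
t 18.73 tcp [652.2 169.6 122.3] yaw 78.25 F [ 0.  -0.5 -0.5] T [-0.004  0.045 -0.019] gap 57.5 j1 j6 [0.14 0.34]
-> shift [ 5.8  6.3 -0. ] turn [ 0.06 -0.35  0.04]
```

>>> drive_tool(plan="0.35 5.8 6 0 0 -0.3 0; 0.35 0 2 0 0 0 0; 0 0 0 0 0 0 0; -1 0 0 0 0 0 0; -1 0 0 0 0 0 0; -1 0 0 0 0 0 0")

```text
clock: 19.48
tcp_pos: [0.6553, 0.1778, 0.1185]
orientation: [-0.547, 0.547, 0.452, -0.445]
wrist_force: [0.5, -0.8, -0.9]
finger_gap: 0.0289
```

```bash
python3 - <<'E'
from h import *
x,y=cr(.096,.199); to(x,y,.116,78.6)
snap('wrist','c2')
E
```

```text
t 19.48 tcp [655.3 177.8 118.5] yaw 78.65 F [ 0.5 -0.8 -0.9] T [-0.385 -0.031 -0.007] gap 28.9 j1 j6 [0.14 0.34]
-> shift [-2.9  2.5  1.4] turn [0.36 0.05 0.43]
```

View pics/c2.png

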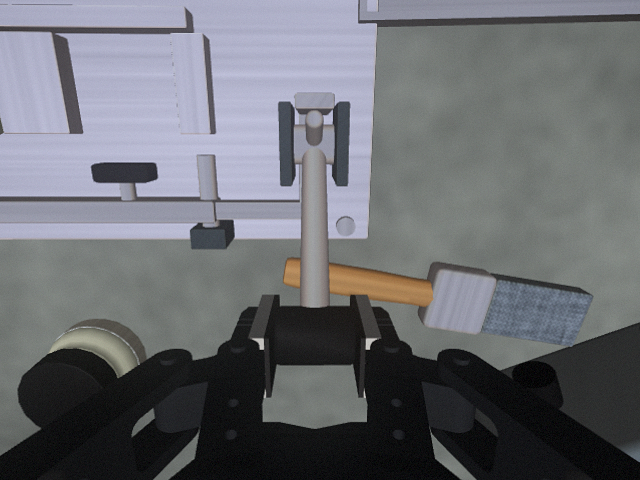

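The grip is pinched by its flat ends (wrist (315,335)). Swinging the handle along its arc.

>>> drive_tool(plan="-1 0 -9.5 12 0 0 0; -1 0 -7.5 13 0 0 0; -1 0 -5.5 14 0 0 0; -1 0 -3.4 14.6 0 0 0", grip_force=70)

```text
clock: 20.02
tcp_pos: [0.6043, 0.1881, 0.143]
orientation: [-0.546, 0.549, 0.453, -0.442]
wrist_force: [5.6, -0.0, -9.9]
finger_gap: 0.0287
```

```bash
cat >> h.py <<'E'
def loc():
    s=st(); a=np.deg2rad(CY); M=np.array([[np.cos(a),-np.sin(a)],[np.sin(a),np.cos(a)]]); l=(s['tcp_pos'][:2]-CO)@M
    print('local',(l*1000).round(1)); return l,s['tcp_pos'][2]
def arc(th,dz=.006,hx=.028,hy=.201):
    l,z=loc(); print('grip theta est',np.arctan2(l[0]-hx,z-dz-.038).round(3),'r',np.hypot(l[0]-hx,z-dz-.038).round(4))
    x,y=cr(hx+.1*np.sin(th),hy); to(x,y,.038+.1*np.cos(th)+dz,78.6)
E
python3 - <<'E'
from h import *
arc(0)
E
```

```text
t 20.02 tcp [604.3 188.1 143. ] yaw 78.54 F [ 5.6 -0.  -9.9] T [-0.116 -1.454  0.096] gap 28.7 j1 j6 [0.17 0.37]
local [ 45.3 201.9]
grip theta est 0.173 r 0.1005
t 20.02 tcp [604.3 188.1 143. ] yaw 78.54 F [ 5.6 -0.  -9.9] T [-0.116 -1.454  0.096] gap 28.7 j1 j6 [0.17 0.37]
-> shift [-0.9 -1.2 17.3] turn [ 0.69 -0.06  0.52]
```

>>> drive_tool(plan="-1 0 -1.2 17 0.6 0 0.5; -1 0 1.1 15 0 0 0; -1 0 3.4 14.6 0 0 0; -1 0 5.5 14 0 0 0")

```text
clock: 20.52
tcp_pos: [0.551, 0.1992, 0.139]
orientation: [-0.543, 0.554, 0.452, -0.44]
wrist_force: [6.9, -3.3, 2.0]
finger_gap: 0.0278
```

```bash
python3 - <<'E'
from h import *
arc(-.78)
E
```

```text
t 20.52 tcp [551.  199.2 139. ] yaw 78.32 F [ 6.9 -3.3  2. ] T [-0.544 -1.518 -0.438] gap 27.8 j1 j6 [0.21 0.42]
local [ -9.2 202.1]
grip theta est -0.373 r 0.102
t 20.52 tcp [551.  199.2 139. ] yaw 78.32 F [ 6.9 -3.3  2. ] T [-0.544 -1.518 -0.438] gap 27.8 j1 j6 [0.21 0.42]
-> shift [-1.4 23.2 33.7] turn [ 1.33 -0.28  0.17]
```

>>> drive_tool(plan="-1 0 7 13.5 0.6 -0.2 0; -1 0 9 12.5 0 0 0; -1 0 10 11 0 0 0; -1 0 0 0 0 0 0")

```text
clock: 21.02
tcp_pos: [0.5178, 0.2058, 0.1214]
orientation: [-0.541, 0.555, 0.455, -0.438]
wrist_force: [8.7, -2.0, -11.2]
finger_gap: 0.0255
```

```bash
python3 - <<'E'
from h import *
arc(-.78)
E
```

```text
t 21.02 tcp [517.8 205.8 121.4] yaw 78.41 F [  8.7  -2.  -11.2] T [-0.065 -1.8   -0.1  ] gap 25.5 j1 j6 [0.24 0.44]
local [-43.  202.1]
grip theta est -0.742 r 0.105
t 21.02 tcp [517.8 205.8 121.4] yaw 78.41 F [  8.7  -2.  -11.2] T [-0.065 -1.8   -0.1  ] gap 25.5 j1 j6 [0.24 0.44]
-> shift [-1.1  6.3 -0.4] turn [ 1.73 -0.2   0.36]
```

>>> drive_tool(plan="-1 0 4 4 0 0 0; -1 0 0 0 0 0 0; 0.35 0 0 0 0 0 0; 0.35 0 0 0 0 0 0; 0.35 0 -40 0 0 0 0; 0.35 0 -40 0 0 0 0; 0.35 0 0 -40 1.6 0 0; 0.35 0 0 0 0 0 0", grip_force=40)

```text
clock: 22.02
tcp_pos: [0.5482, 0.1984, 0.2017]
orientation: [0.55, -0.545, -0.448, 0.447]
wrist_force: [-0.4, 0.4, -0.6]
finger_gap: 0.0579
```

```bash
python3 - <<'E'
from h import *
loc()
snap('wrist','c3'); jars('c3'); snap('side','c3s')
E
```

```text
t 22.02 tcp [548.2 198.4 201.7] yaw 78.49 F [-0.4  0.4 -0.6] T [ 0.002 -0.     0.022] gap 57.9 j1 j6 [0.21 0.41]
local [-11.7 200.8]
cap [ 14. 271.] [ 0.5173 -0.0012] 0.0201 z 0.0948
shoulder [126.  20.] [0.3887 0.1124] [0.0295 0.0047] 10.3 z 0.0602
shoulder [205.  42.] [0.4056 0.1507] [0.0162 0.057 ] 25.3 z 0.0608
shoulder [ 54. 247.] [0.5178 0.0008] [0.0473 0.0523] 78.8 z 0.0641
shoulder [297. 288.] [0.585 0.176] [0.0056 0.0396] 77.9 z 0.0509
shoulder [333. 288.] [0.5905 0.2032] [0.0058 0.0398] 78.2 z 0.0509
shoulder [609. 416.] [0.7459 0.4089] [0.0039 0.0125] 4.4 z 0.0609
shoulder [154. 450.] [0.7094 0.0151] [0.0357 0.0366] 79.0 z 0.0507
shoulder [474. 457.] [0.7688 0.2936] [0.0034 0.0349] 12.2 z 0.0602
```

View pics/c3.png

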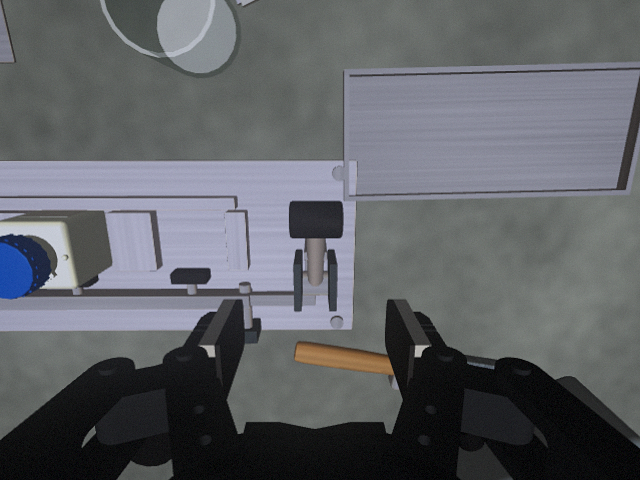

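View pics/c3s.png

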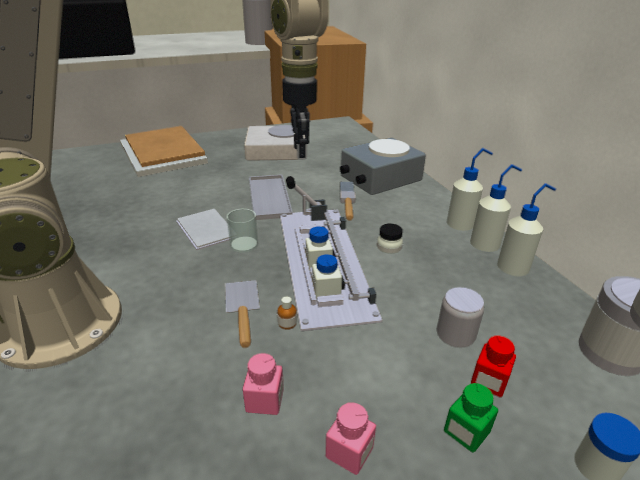

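The clamp holds over centre (grip at wrist (315,219), leaning −x, pads forward). Now cap B, the perched one.

```bash
python3 - <<'E'
from h import *
to(.5173,-.0015,.19,78.6)
E
```

```text
t 22.12 tcp [545.8 198.9 201.8] yaw 78.56 F [-0.7 -0.5 -0.3] T [0.015 0.016 0.076] gap 57.8 j1 j6 [0.21 0.41]
-> shift [-202.1   10.8  -11.9] turn [-0.31 -0.04  0.27]
```

>>> drive_tool(plan="0.35 -50 0 -3 0 0 0; 0.35 -50 0 -3 0 0 0; 0.35 -50 0 -3 0 0 0; 0.35 -50 0 -3 0 0 0; 0.35 0 0 0 0 0 0")

```text
clock: 22.75
tcp_pos: [0.5112, -0.0015, 0.1988]
orientation: [0.55, -0.542, -0.448, 0.451]
wrist_force: [-0.8, 1.0, -0.3]
finger_gap: 0.0574
```

```bash
python3 - <<'E'
from h import *
st()
snap('wrist','d1'); jars('d1')
to(.5173,-.0015,.15,78.6)
E
```

```text
t 22.75 tcp [511.2  -1.5 198.8] yaw 78.91 F [-0.8  1.  -0.3] T [0.015 0.009 0.025] gap 57.4 j1 j6 [-0.16  0.03]
cap [169. 263.] [ 0.4985 -0.0973] 0.02 z 0.0892
cap [317. 266.] [ 0.5169 -0.0022] 0.0202 z 0.095
shoulder [465.  38.] [0.3997 0.1188] [0.0523 0.014 ] 38.6 z 0.0608
shoulder [546.  20.] [0.4005 0.162 ] [0.0053 0.0301] 52.7 z 0.0605
shoulder [ 67. 125.] [ 0.3996 -0.1498] [0.0181 0.0177] 72.0 z 0.0605
shoulder [195. 239.] [ 0.4978 -0.0971] [0.052  0.0521] 78.7 z 0.0642
shoulder [316. 236.] [ 0.5172 -0.0024] [0.052  0.0511] 78.9 z 0.0643
shoulder [589. 267.] [0.5658 0.1934] [0.0156 0.0329] 82.0 z 0.0584
shoulder [559. 287.] [0.5846 0.1751] [0.008  0.0397] 78.0 z 0.0509
t 22.8 tcp [ 5.113e+02 -1.000e-01  1.988e+02] yaw 79.01 F [-0.2  0.4 -0.5] T [-0.019  0.003 -0.022] gap 57.6 j1 j6 [-0.16  0.03]
-> shift [-0.5 48.7 -6.7] turn [-0.67  0.41  0.28]
```

View pics/d1.png

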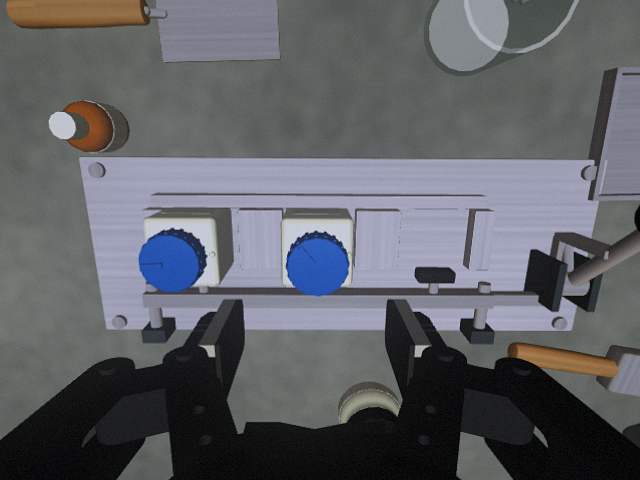

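>>> drive_tool(plan="0.35 -0.5 15 -6.7 -0.6 0.4 0.3; 0.35 0 30 0 0 0 0; 0.35 0 30 0 0 0 0; 0.35 0 0 0 0 0 0")

```text
clock: 23.3
tcp_pos: [0.5159, 0.0043, 0.1224]
orientation: [0.547, -0.545, -0.45, 0.45]
wrist_force: [-0.5, 0.2, 0.8]
finger_gap: 0.0575
```

```bash
python3 - <<'E'
from h import *
to(.517,-.0023,.098,78.6)
E
```

```text
t 23.3 tcp [515.9   4.3 122.4] yaw 78.98 F [-0.5  0.2  0.8] T [ 0.014 -0.027 -0.062] gap 57.5 j1 j6 [-0.15  0.04]
-> shift [-6.4 24.4 -2.4] turn [-0.09  0.38  0.1 ]
```

>>> drive_tool(plan="0.35 -6.4 0 -2.4 0 0.3 0; 0.35 0 12 0 0 0 0; 0.35 0 12 0 0 0 0; 0.35 0 0 0 0 0 0")

```text
clock: 23.8
tcp_pos: [0.5187, -0.0014, 0.0998]
orientation: [-0.546, 0.547, 0.45, -0.448]
wrist_force: [-0.4, 0.1, 0.2]
finger_gap: 0.0578
```

```bash
python3 - <<'E'
from h import *
to(.517,-.0023,.098,78.6)
E
```

```text
t 23.8 tcp [518.7  -1.4  99.8] yaw 78.79 F [-0.4  0.1  0.2] T [ 0.036  0.025 -0.008] gap 57.8 j1 j6 [-0.16  0.04]
-> shift [-1.2  1.8  1.5] turn [0.14 0.19 0.12]
```

>>> drive_tool(plan="0.35 -1.2 2 1.5 0 0 0; 0 0 0 0 0 0 0; -1 0 0 0 0 0 0; -1 0 0 0 0 0 0; -1 0 0 0 0 0 0", grip_force=25)

```text
clock: 24.42
tcp_pos: [0.5174, -0.0018, 0.0987]
orientation: [-0.546, 0.546, 0.451, -0.447]
wrist_force: [0.6, 1.6, -0.4]
finger_gap: 0.039
```

```bash
python3 - <<'E'
from h import *
to(.517,-.0023,.098,78.6)
snap('wrist','d2')
E
```

```text
t 24.43 tcp [517.4  -1.8  98.7] yaw 78.82 F [ 0.6  1.6 -0.4] T [ 0.269  0.062 -0.02 ] gap 39.0 j1 j6 [-0.16  0.03]
-> shift [-0.6  0.7  0.3] turn [0.21 0.22 0.22]
```

View pics/d2.png

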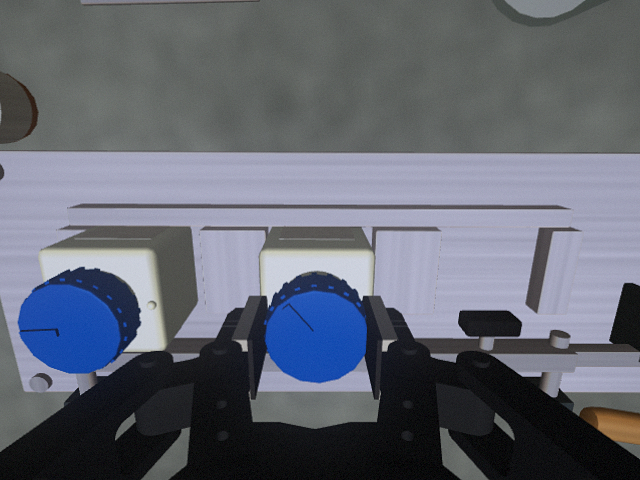

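Cap B is gripped (wrist (315,335), rib at 135°). Turning it back anticlockwise.

>>> drive_tool(plan="-1 0 0 0 0 -10 0; -1 0 0 0 0 -10 0; -1 0 0 0 0 -10 0; -1 0 0 0 0 0 0")

```text
clock: 24.98
tcp_pos: [0.5176, -0.0025, 0.0989]
orientation: [-0.407, 0.409, 0.579, -0.576]
wrist_force: [-0.5, 1.7, -0.1]
finger_gap: 0.0391
```

```bash
python3 - <<'E'
from h import *
to(.517,-.0023,.098,131)
E
```

```text
t 24.98 tcp [517.6  -2.5  98.9] yaw 109.6 F [-0.5  1.7 -0.1] T [0.285 0.04  0.08 ] gap 39.1 j1 j6 [-0.16 -0.5 ]
-> shift [0.4 0.9 0.5] turn [  0.27 -21.4   -0.06]
```

>>> drive_tool(plan="-1 0 0 0 0 -10.5 0; -1 0 0 0 0 -10 0; -1 0 0 0 0 0 0")

```text
clock: 25.35
tcp_pos: [0.5178, -0.003, 0.098]
orientation: [-0.298, 0.3, 0.642, -0.64]
wrist_force: [0.3, 1.0, -2.6]
finger_gap: 0.0388
```

```bash
python3 - <<'E'
from h import *
to(.517,-.0023,.098,131); snap('wrist','d3')
E
```

```text
t 25.35 tcp [517.8  -3.   98. ] yaw 129.99 F [ 0.3  1.  -2.6] T [ 0.194 -0.249  0.065] gap 38.8 j1 j6 [-0.16 -0.86]
-> shift [1.  0.  0.2] turn [ 0.21 -1.01 -0.15]
```

View pics/d3.png

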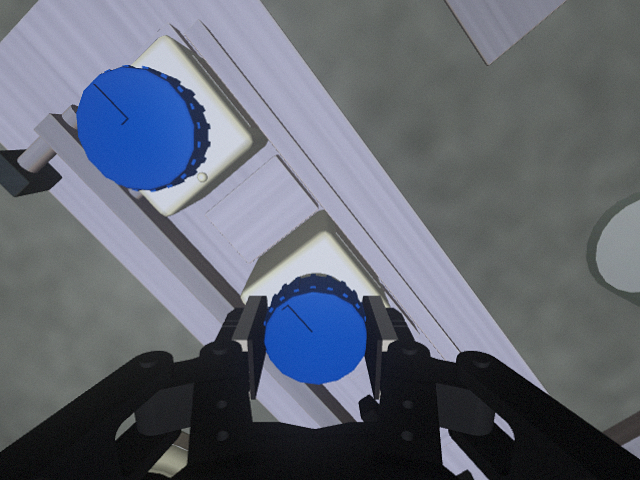

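Cap B has turned with the fingers by 51°, to about −1.13. Letting go so it can drop.

>>> drive_tool(plan="0.2 0 0 0 0 0 0; 0.2 0 0 0 0 0 0; 0.2 0 -20 0 0 0 0; 0.2 0 0 0 0 0 0")

```text
clock: 25.9
tcp_pos: [0.5175, -0.0036, 0.1185]
orientation: [-0.301, 0.303, 0.64, -0.639]
wrist_force: [1.0, 0.3, -0.2]
finger_gap: 0.0513
```

```bash
python3 - <<'E'
from h import *
snap('wrist','d4'); jars('d4')
to(.517,-.0023,.092,130)
E
```

```text
cap [160. 133.] [ 0.4979 -0.0975] 0.0203 z 0.0892
cap [317. 309.] [ 0.5173 -0.0024] 0.0201 z 0.0891
shoulder [211. 128.] [ 0.4977 -0.0977] [0.0522 0.0515] 78.6 z 0.0643
shoulder [317. 262.] [ 0.5171 -0.003 ] [0.0512 0.0516] 78.6 z 0.0644
shoulder [633. 268.] [0.4063 0.1209] [0.042  0.0087] 50.8 z 0.0542
shoulder [151. 473.] [6.865e-01 1.000e-04] [0.0109 0.0315] 39.5 z 0.0507
t 25.95 tcp [516.6  -3.5 117.4] yaw 129.45 F [ 0.1  0.  -0.3] T [-0.008  0.049 -0.005] gap 51.2 j1 j6 [-0.16 -0.85]
-> shift [ 0.7 25.4 -1. ] turn [ 0.06 -0.55 -0.1 ]
```

The cap dropped to 0.089 (80 mm, caught). Regripping lower and screwing it down.

>>> drive_tool(plan="0.2 0.7 12 -1 0 0 0; 0.2 0 12 0 0 0 0; 0.2 0 0 0 0 0 0; -1 0 0 0 0 0 0; -1 0 0 0 0 0 0; -1 0 0 0 0 0 0")

```text
clock: 26.7
tcp_pos: [0.5158, -0.0024, 0.0898]
orientation: [0.303, -0.302, -0.639, 0.64]
wrist_force: [0.4, -1.1, 0.6]
finger_gap: 0.039
```

```bash
python3 - <<'E'
from h import *
to(.517,-.0025,.091,-61)
E
```

```text
t 26.7 tcp [515.8  -2.4  89.8] yaw 129.38 F [ 0.4 -1.1  0.6] T [ 0.019  0.17  -0.009] gap 39.0 j1 j6 [-0.16 -0.85]
-> shift [-0.9 -1.2 -0.9] turn [-1.0000e-02 -1.6962e+02  1.2000e-01]
```

>>> drive_tool(plan="-1 0 0 -0.5 0 10 0; -1 0 0.2 0 0 10 0; -1 0 0.2 0 0 10 0; -1 0 0.2 0 0 10 0; -1 0 0.2 0 0 10 0; -1 0 0 0 0 0 0")

```text
clock: 27.45
tcp_pos: [0.5156, 0.0006, 0.0888]
orientation: [0.551, -0.548, -0.446, 0.444]
wrist_force: [0.2, -0.7, -1.0]
finger_gap: 0.0391
```

```bash
python3 - <<'E'
from h import *
to(.517,-.0025,.089,-61)
E
```

```text
t 27.45 tcp [515.6   0.6  88.8] yaw 77.97 F [ 0.2 -0.7 -1. ] T [ 0.019 -0.079 -0.043] gap 39.1 j1 j6 [-0.16  0.05]
-> shift [-2.8 -0.2 -2.1] turn [-4.3000e-01  1.3897e+02 -4.0000e-02]
```

```bash
python3 - <<'E'
from h import *
snap('wrist','d5'); jars('d5'); st()
E
```

```text
cap [313. 344.] [ 0.5174 -0.0024] 0.0205 z 0.0881
cap [ 55. 349.] [ 0.4989 -0.0977] 0.0212 z 0.089
shoulder [313. 273.] [0.5017 0.0007] [0.0524 0.0219] 75.4 z 0.0642
shoulder [108. 292.] [ 0.4979 -0.0967] [0.0523 0.0513] 79.1 z 0.0641
t 27.5 tcp [515.5   0.6  88.8] yaw 78.04 F [ 0.2  0.3 -1. ] T [ 0.209 -0.135 -0.008] gap 39.2 j1 j6 [-0.16  0.05]
```

View pics/d5.png

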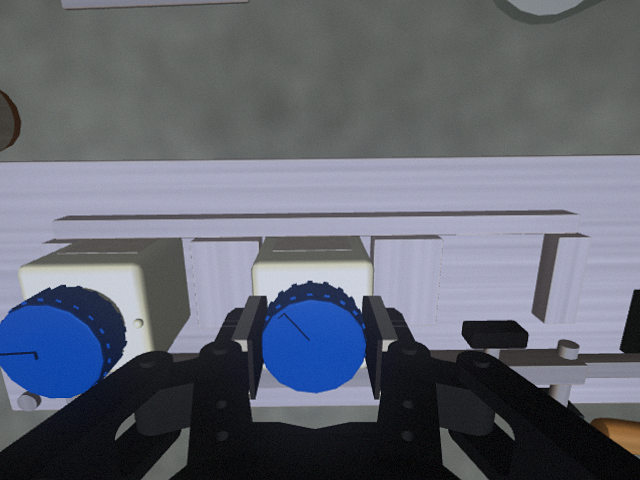

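The thread runs freely: the rib followed and the top came down 1 mm. Continuing.

>>> drive_tool(plan="-1 -1.5 0.2 -0.5 0 10 0; -1 0 0.2 0 0 10 0; -1 0 0.2 0 0 10 0; -1 0 0.2 0 0 10 0; -1 0 0.2 0 0 10 0; -1 0 0 0 0 0 0")

```text
clock: 28.25
tcp_pos: [0.5178, 0.0024, 0.0879]
orientation: [0.691, -0.682, -0.172, 0.168]
wrist_force: [-0.6, -0.2, -1.7]
finger_gap: 0.039
```

```bash
python3 - <<'E'
from h import *
to(.517,-.0025,.088,-61)
E
```

```text
t 28.25 tcp [517.8   2.4  87.9] yaw 27.8 F [-0.6 -0.2 -1.7] T [ 0.057 -0.199 -0.034] gap 39.0 j1 j6 [-0.16  0.93]
-> shift [-2.9 -0.2 -4. ] turn [-9.10e-01  8.88e+01 -5.00e-02]
```

>>> drive_tool(plan="-1 -1 0 -3.5 -0.5 5 0; -1 0 0.2 -1 0 10 0; -1 0 0.2 -0.5 0 10 0; -1 0 0.2 -0.5 0 10 0; -1 0 0.2 -0.5 0 10 0; -1 0 0 0 0 0 0")

```text
clock: 29.0
tcp_pos: [0.5203, 0.0007, 0.0874]
orientation: [0.706, -0.694, 0.098, -0.104]
wrist_force: [0.9, 0.9, -1.5]
finger_gap: 0.0393
```

```bash
python3 - <<'E'
from h import *
to(.517,-.0025,.087,-61)
E
```

```text
t 29.0 tcp [520.3   0.7  87.4] yaw -16.46 F [ 0.9  0.9 -1.5] T [ 0.229 -0.362 -0.042] gap 39.3 j1 j6 [-0.16  1.7 ]
-> shift [-2.3  0.3 -4. ] turn [-1.12 44.54 -0.1 ]
```

>>> drive_tool(plan="-1 -1 0.2 -3.5 -1 5 0; -1 0 0.2 -1 0 10 0; -1 0 0.2 -1 0 10 0; -1 0 0.2 -1 0 10 0; -1 0 0 0 0 0 0")

```text
clock: 29.62
tcp_pos: [0.5198, -0.0016, 0.0875]
orientation: [0.644, -0.636, 0.298, -0.304]
wrist_force: [2.0, 2.0, -1.3]
finger_gap: 0.0392
```

```bash
python3 - <<'E'
from h import *
to(.517,-.0025,.087,-61)
snap('wrist','d6'); jars('d6')
E
```

```text
t 29.62 tcp [519.8  -1.6  87.5] yaw -50.39 F [ 2.   2.  -1.3] T [ 0.528 -0.4   -0.055] gap 39.2 j1 j6 [-0.16  2.29]
-> shift [-1.1  0.5 -2.7] turn [-0.78 10.61  0.02]
cap [315. 339.] [ 0.5163 -0.0055] 0.0207 z 0.0869
cap [459. 461.] [ 0.5118 -0.0883] 0.0094 z 0.0887
shoulder [310. 271.] [0.5191 0.0032] [0.0348 0.0506] 78.3 z 0.0658
```

View pics/d6.png

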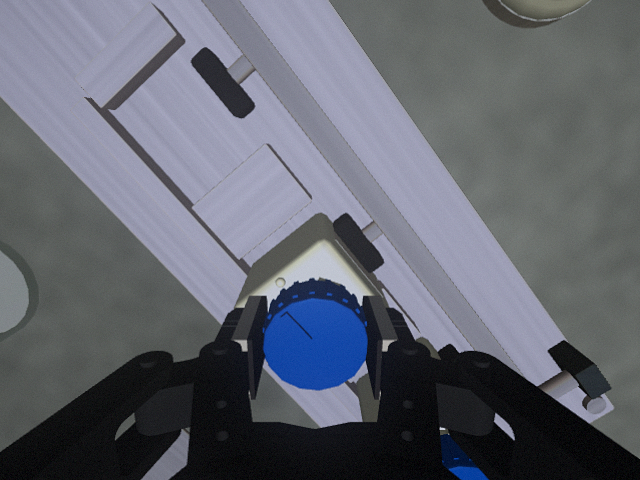

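>>> drive_tool(plan="-1 -1 0.4 -2.7 -0.7 5 0; -1 0 0 0 0 7 0; -1 0 0 0 0 6 0; -1 0 0 0 0 0 0")

```text
clock: 30.18
tcp_pos: [0.5201, -0.0023, 0.0882]
orientation: [0.59, -0.587, 0.389, -0.394]
wrist_force: [2.2, 2.0, -3.1]
finger_gap: 0.0388
```

```bash
python3 - <<'E'
from h import *
to(.517,-.0025,.087,-61)
E
```

```text
t 30.18 tcp [520.1  -2.3  88.2] yaw -67.24 F [ 2.2  2.  -3.1] T [ 0.364 -0.384  0.606] gap 38.8 j1 j6 [-0.16  2.58]
-> shift [-1.1  1.1 -3. ] turn [-0.39 -6.24  0.19]
```

Torque jumped to 0.61 N m, so this is the firm stop. Releasing and looking.

>>> drive_tool(plan="0.2 0 0 0 0 0 0; 0.2 0 0 0 0 0 0; 0.2 0 -40 0 0 0 0; 0.2 0 -50 0 0 0 0; 0.2 0 0 -20 0 0 0; 0.2 0 0 0 0 0 0")

```text
clock: 30.92
tcp_pos: [0.4976, -0.0121, 0.1799]
orientation: [-0.59, 0.592, -0.388, 0.39]
wrist_force: [0.4, -0.7, -0.2]
finger_gap: 0.0512
```

```bash
python3 - <<'E'
from h import *
st(); snap('wrist','d7'); jars('d7')
p=cv2.imread('pics/d7.png'); cv2.imwrite('pics/d7c.png',cv2.resize(p[150:350,200:480],(784,560)))
E
```

```text
t 30.93 tcp [497.6 -12.1 179.9] yaw -66.72 F [ 0.4 -0.7 -0.2] T [-0.029 -0.04  -0.022] gap 51.2 j1 j6 [-0.18  2.55]
cap [314. 220.] [ 0.5175 -0.005 ] 0.02 z 0.0867
cap [440. 303.] [ 0.498  -0.0974] 0.0203 z 0.0893
shoulder [21. 17.] [0.5569 0.1887] [0.0106 0.0141] 48.3 z 0.0629
shoulder [310. 195.] [ 0.5171 -0.0044] [0.052  0.0526] 78.5 z 0.0659
shoulder [419. 270.] [ 0.4988 -0.0971] [0.0511 0.051 ] 78.8 z 0.0643
shoulder [ 75. 286.] [0.3978 0.1291] [0.0654 0.0312] 55.0 z 0.0611
shoulder [ 24. 323.] [0.3682 0.1498] [0.0588 0.0264] 55.7 z 0.06
```

View pics/d7c.png

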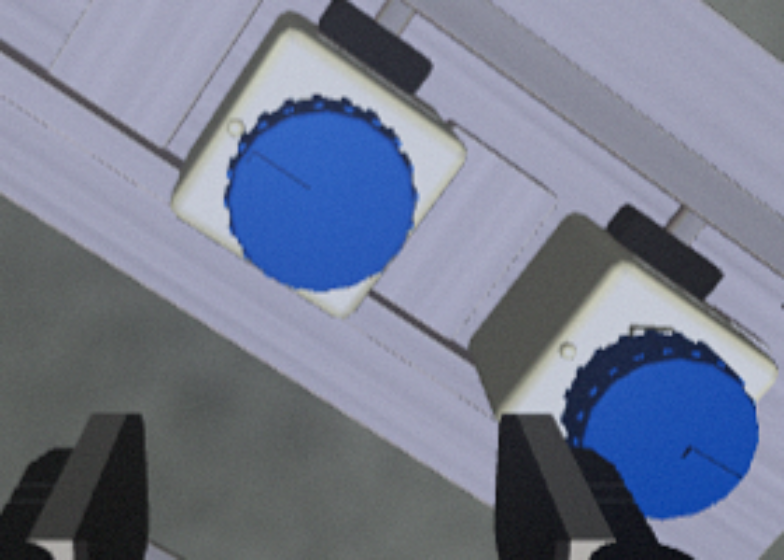

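Cap B is home: its rib points to its dot and its top sits at 0.0867 with the shoulder at 0.0659. The jar rode up about 1.6 mm in the clamp. Now cap A, after winding the wrist back.

>>> drive_tool(plan="0.2 0 -2 0 0 -10.6 0; 0.2 0 -2 0 0 -10.6 0; 0.2 0 -2 0 0 -10.6 0; 0.2 0 -2 0 0 -10.6 0; 0.2 0 -2 0 0 -10.6 0; 0.2 0 -2 0 0 -10.6 0; 0.2 0 -2 0 0 -10.6 0; 0.2 0 -2 0 0 -10.6 0")

```text
clock: 31.98
tcp_pos: [0.5009, -0.0115, 0.1913]
orientation: [-0.696, 0.698, 0.118, -0.121]
wrist_force: [-0.4, 0.5, 0.7]
finger_gap: 0.051
```

>>> drive_tool(plan="0.3 0 -2 0 0 -10.6 0; 0.3 0 -2 0 0 -10.6 0; 0.3 0 -2 0 0 -10.6 0; 0.3 0 -2 0 0 -10.6 0; 0.3 0 -2 0 0 -10.6 0; 0.3 0 -2 0 0 -10.6 0; 0.3 0 -2 0 0 -10.6 0; 0.3 0 -2 0 0 -10.6 0")

```text
clock: 32.98
tcp_pos: [0.5031, -0.0107, 0.2017]
orientation: [0.431, -0.426, -0.559, 0.566]
wrist_force: [-0.4, -0.2, 0.5]
finger_gap: 0.0557
```

```bash
python3 - <<'E'
from h import *
to(.498,-.0974,.15,114)
E
```

```text
t 32.98 tcp [503.1 -10.7 201.7] yaw 105.42 F [-0.4 -0.2  0.5] T [-0.024  0.05   0.008] gap 55.7 j1 j6 [-0.18 -0.45]
-> shift [-82.3  52.   27.3] turn [-0.7  -8.58  0.08]
```

>>> drive_tool(plan="0.3 -42 10 14 0 0 0; 0.3 -40 10 13 -0.7 0 0; 0.3 0 15 0 0 -8 0; 0.3 0 0 0 0 0 0; 0.3 0 0 0 0 0 0")

```text
clock: 33.6
tcp_pos: [0.5008, -0.0989, 0.1639]
orientation: [0.387, -0.386, -0.592, 0.592]
wrist_force: [0.6, -0.2, 0.8]
finger_gap: 0.0554
```

```bash
python3 - <<'E'
from h import *
to(.498,-.0974,.125,114)
snap('wrist','e1'); jars('e1')
E
```

```text
t 33.6 tcp [500.8 -98.9 163.9] yaw 113.79 F [ 0.6 -0.2  0.8] T [ 0.022 -0.019  0.026] gap 55.4 j1 j6 [-0.35 -0.77]
-> shift [ 2.5 38.9  2. ] turn [-0.06 -0.21  0.08]
cap [320. 269.] [ 0.4977 -0.0979] 0.0202 z 0.0892
cap [456. 336.] [ 0.5102 -0.0034] 0.0187 z 0.0863
shoulder [305.  61.] [ 0.3994 -0.1503] [0.0176 0.0175] 42.9 z 0.0608
shoulder [318. 236.] [ 0.4984 -0.0975] [0.052  0.0522] 78.6 z 0.0644
shoulder [445. 307.] [ 0.4982 -0.0028] [0.0529 0.0207] 89.7 z 0.0647
shoulder [ 13. 377.] [ 0.6696 -0.2561] [0.0518 0.0114] 22.4 z 0.0591
```

View pics/e1.png

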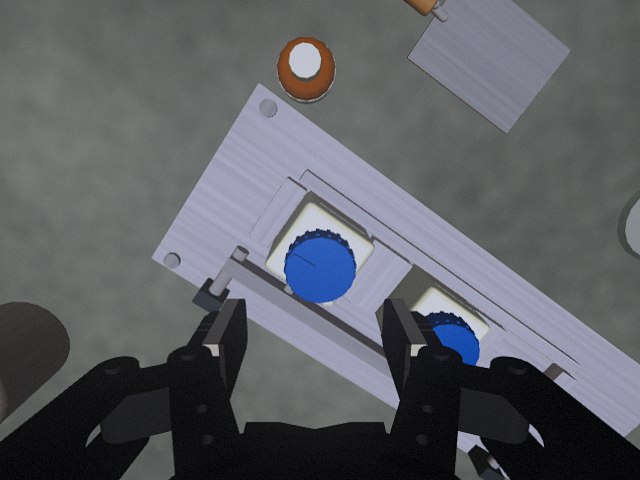

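>>> drive_tool(plan="0.3 2.5 18 2 0 0 0; 0.3 0 22 0 0 0 0; 0.3 0 12 0 0 0 0; 0.3 0 0 0 0 0 0")

```text
clock: 34.15
tcp_pos: [0.5002, -0.0959, 0.1132]
orientation: [-0.385, 0.387, 0.593, -0.592]
wrist_force: [-0.2, 0.4, 0.7]
finger_gap: 0.0558
```

```bash
python3 - <<'E'
from h import *
to(.498,-.0977,.092,114)
E
```

```text
t 34.15 tcp [500.2 -95.9 113.2] yaw 113.8 F [-0.2  0.4  0.7] T [-0.012  0.025  0.017] gap 55.8 j1 j6 [-0.35 -0.76]
-> shift [-0.7 21.1  2.8] turn [ 0.13 -0.2  -0.11]
```

>>> drive_tool(plan="0.3 -0.7 10 2.8 0 0 0; 0.3 0 11 0 0 0 0; 0.3 0 0 0 0 0 0; -1 0 0 0 0 0 0; -1 0 0 0 0 0 0; -1 0 0 0 0 0 0")

```text
clock: 34.9
tcp_pos: [0.4988, -0.0976, 0.0928]
orientation: [-0.384, 0.388, 0.593, -0.592]
wrist_force: [-0.3, 1.5, 0.8]
finger_gap: 0.0392
```

```bash
python3 - <<'E'
from h import *
to(.498,-.0977,.091,-66)
E
```

```text
t 34.9 tcp [498.8 -97.6  92.8] yaw 113.8 F [-0.3  1.5  0.8] T [ 0.057  0.087 -0.063] gap 39.2 j1 j6 [-0.35 -0.77]
-> shift [0.3 1.8 0.8] turn [  0.26 179.8    0.4 ]
```

>>> drive_tool(plan="-1 0 1 0.5 0 5 0; -1 0 0.5 0 0 10 0; -1 0 0.5 0 0 10 0; -1 0 0.5 0 0 10 0; -1 0 0 0 0 0 0")

```text
clock: 35.52
tcp_pos: [0.4983, -0.0969, 0.092]
orientation: [-0.549, 0.551, 0.446, -0.443]
wrist_force: [-1.7, 1.6, 1.4]
finger_gap: 0.039
```

```bash
python3 - <<'E'
from h import *
to(.498,-.0977,.091,-66)
E
```

```text
t 35.52 tcp [498.3 -96.9  92. ] yaw 77.87 F [-1.7  1.6  1.4] T [ 0.102  0.31  -0.032] gap 39.0 j1 j6 [-0.35 -0.14]
-> shift [-0.8  1.   0.1] turn [3.0000e-02 1.4387e+02 4.6000e-01]
```

>>> drive_tool(plan="-1 -0.3 0.8 0 0 10 0; -1 0 0.5 0 0 10 0; -1 0 0.5 0 0 10 0; -1 0 0.5 0 0 10 0; -1 0 0 0 0 0 0")

```text
clock: 36.15
tcp_pos: [0.4981, -0.0961, 0.0911]
orientation: [-0.669, 0.669, 0.231, -0.227]
wrist_force: [-1.4, 2.0, 1.8]
finger_gap: 0.0392
```

```bash
python3 - <<'E'
from h import *
to(.498,-.0977,.0895,-66)
E
```

```text
t 36.15 tcp [498.1 -96.1  91.1] yaw 37.79 F [-1.4  2.   1.8] T [ 0.323  0.468 -0.008] gap 39.2 j1 j6 [-0.35  0.56]
-> shift [-1.1  1.6 -1.2] turn [ -0.22 103.79   0.4 ]
```

>>> drive_tool(plan="-1 -0.3 1.2 -1 -0.2 10 0; -1 0 0.6 0 0 10 0; -1 0 0.6 0 0 10 0; -1 0 0.6 0 0 10 0; -1 0 0 0 0 0 0")

```text
clock: 36.78
tcp_pos: [0.4984, -0.0951, 0.0903]
orientation: [0.708, -0.706, 0.007, -0.014]
wrist_force: [-0.7, 1.6, 3.0]
finger_gap: 0.0387
```

```bash
python3 - <<'E'
from h import *
to(.498,-.0977,.0885,-66)
E
```

```text
t 36.77 tcp [498.4 -95.1  90.3] yaw -1.76 F [-0.7  1.6  3. ] T [ 0.533  0.514 -0.035] gap 38.7 j1 j6 [-0.35  1.25]
-> shift [-0.3  1.8 -2.6] turn [-0.45 64.24  0.38]
```

>>> drive_tool(plan="-1 -0.3 1.2 -2.4 -0.4 10 0; -1 0 0.6 -0.5 0 10 0; -1 0 0.6 -0.5 0 10 0; -1 0 0.6 -0.5 0 10 0; -1 0 0 0 0 0 0")

```text
clock: 37.4
tcp_pos: [0.4997, -0.095, 0.0894]
orientation: [0.665, -0.658, 0.245, -0.253]
wrist_force: [-0.3, 2.1, 4.0]
finger_gap: 0.0389
```

```bash
python3 - <<'E'
from h import *
to(.498,-.0977,.0885,-66)
E
```

```text
t 37.4 tcp [499.7 -95.   89.4] yaw -41.25 F [-0.3  2.1  4. ] T [ 0.705  0.371 -0.051] gap 38.9 j1 j6 [-0.35  1.94]
-> shift [ 0.5  0.8 -3.2] turn [-0.87 24.75  0.28]
```

>>> drive_tool(plan="-1 0 0.8 -2.5 -0.6 10 0; -1 0 0.5 -0.5 0 9 0; -1 0 0.3 0 0 7 0; -1 0 0 0 0 5 0; -1 0 0 0 0 0 0")

```text
clock: 38.02
tcp_pos: [0.501, -0.0955, 0.0888]
orientation: [0.579, -0.571, 0.408, -0.415]
wrist_force: [-0.5, 2.3, 2.8]
finger_gap: 0.0388
```

```bash
python3 - <<'E'
from h import *
to(.498,-.0977,.0885,-66)
E
```

```text
t 38.02 tcp [501.  -95.5  88.8] yaw -71.21 F [-0.5  2.3  2.8] T [0.446 0.183 0.329] gap 38.8 j1 j6 [-0.35  2.46]
-> shift [ 1.1  0.2 -3.6] turn [-0.82 -5.21  0.18]
```

>>> drive_tool(plan="-1 0 0 0 0 6 0; -1 0 0 0 0 0 0")

```text
clock: 38.28
tcp_pos: [0.5011, -0.0958, 0.0887]
orientation: [0.558, -0.551, 0.435, -0.442]
wrist_force: [-1.9, 1.9, 3.3]
finger_gap: 0.0388
```

```bash
python3 - <<'E'
from h import *
st()
E
```

```text
t 38.27 tcp [501.1 -95.8  88.7] yaw -76.72 F [-1.9  1.9  3.3] T [0.411 0.365 0.055] gap 38.8 j1 j6 [-0.35  2.56]
```

>>> drive_tool(plan="0.2 0 0 0 0 0 0; 0.2 0 0 0 0 0 0; 0.2 0 -40 0 0 0 0; 0.2 0 -50 0 0 0 0; 0.2 0 0 -20 0 0 0; 0.2 0 0 0 0 0 0")

```text
clock: 39.02
tcp_pos: [0.4802, -0.1023, 0.1799]
orientation: [0.559, -0.554, 0.432, -0.44]
wrist_force: [-0.2, 0.1, 0.8]
finger_gap: 0.0515
```

```bash
python3 - <<'E'
from h import *
st(); snap('wrist','e2'); jars('e2'); snap('scene','e2sc')
p=cv2.imread('pics/e2.png'); cv2.imwrite('pics/e2c.png',cv2.resize(p[130:350,180:480],(780,572)))
E
```

```text
t 39.02 tcp [ 480.2 -102.3  179.9] yaw -76.14 F [-0.2  0.1  0.8] T [ 0.024 -0.017  0.023] gap 51.5 j1 j6 [-0.38  2.52]
cap [160. 157.] [ 0.5173 -0.0058] 0.02 z 0.0865
cap [311. 225.] [ 0.4986 -0.0977] 0.0202 z 0.0855
shoulder [191. 147.] [ 0.5174 -0.0045] [0.0526 0.0519] 78.4 z 0.0649
shoulder [312. 208.] [ 0.4984 -0.0979] [0.0521 0.0526] 78.6 z 0.0645
shoulder [348. 361.] [ 0.3998 -0.1505] [0.0175 0.0177] 15.6 z 0.0607
```

View pics/e2c.png

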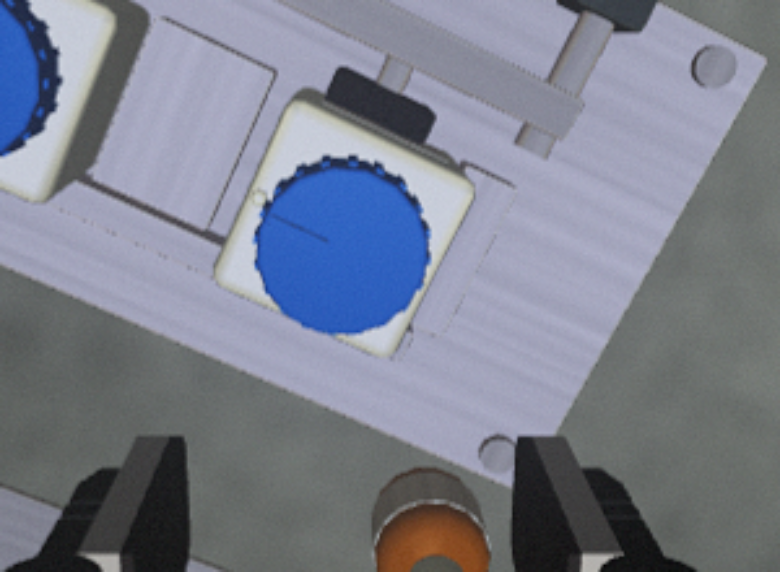

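View pics/e2sc.png

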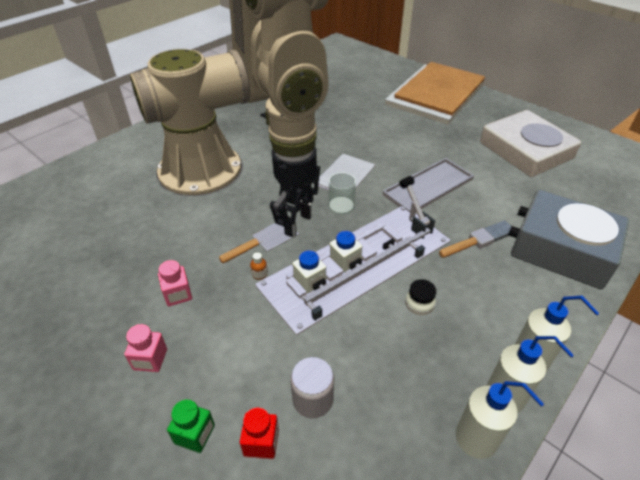

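Both caps are home: each rib is aligned with its dot, and each top is about 21 mm above its shoulder (A 0.0855, B 0.0865). Next I'll wind the wrist back and open the clamp.

>>> drive_tool(plan="0.35 0 -2 0 0 -10.6 0; 0.35 0 -2 0 0 -10.6 0; 0.35 0 -2 0 0 -10.6 0; 0.35 0 -2 0 0 -10.6 0; 0.35 0 -2 0 0 -10.6 0; 0.35 0 -2 0 0 -10.6 0; 0.35 0 -2 0 0 -10.6 0; 0.35 0 -2 0 0 -10.6 0")

```text
clock: 40.12
tcp_pos: [0.4843, -0.1015, 0.19]
orientation: [0.705, -0.704, -0.065, 0.059]
wrist_force: [0.7, 0.0, 0.1]
finger_gap: 0.0576
```

>>> drive_tool(plan="0.35 0 -2 0 0 -10.6 0; 0.35 0 -2 0 0 -10.6 0; 0.35 0 -2 0 0 -10.6 0; 0.35 0 -2 0 0 -10.6 0; 0.35 0 -2 0 0 -10.6 0; 0.35 0 -2 0 0 -10.6 0; 0.35 0 0 0 0 0 0")

```text
clock: 41.0
tcp_pos: [0.487, -0.1007, 0.1966]
orientation: [0.564, -0.562, -0.429, 0.426]
wrist_force: [-0.5, 0.6, -0.0]
finger_gap: 0.0575
```

```bash
python3 - <<'E'
from h import *
x,y=cr(-.04,.200); to(x,y,.20,78.6)
E
```

```text
t 41.0 tcp [ 487.  -100.7  196.6] yaw 74.46 F [-0.5  0.6 -0. ] T [-0.014 -0.015  0.033] gap 57.5 j1 j6 [-0.37 -0.1 ]
-> shift [301.7  -2.   49.3] turn [ 0.1  -4.15  0.27]
```

>>> drive_tool(plan="0.35 50 0 4 0 -4 0; 0.35 50 0 4 0 0 0; 0.35 50 0 4 0 0 0; 0.35 50 0 4 0 0 0; 0.35 50 0 4 0 0 0; 0.35 48 0 4 0 0 0; 0.35 0 0 0 0 0 0; 0.35 0 0 0 0 0 0", grip_force=70)

```text
clock: 42.0
tcp_pos: [0.5329, 0.2039, 0.1929]
orientation: [0.555, -0.553, -0.44, 0.439]
wrist_force: [-0.5, 0.3, -0.3]
finger_gap: 0.0576
```

```bash
python3 - <<'E'
from h import *
snap('wrist','f1')
X,p=cloud('f1'); a=np.deg2rad(CY); M=np.array([[np.cos(a),-np.sin(a)],[np.sin(a),np.cos(a)]])
L=(X[...,:2]-CO)@M
m=(p.max(2)<60)&(X[...,2]>.085)&(X[...,2]<.135)&(L[...,0]>-.08)&(L[...,0]<.05)&(L[...,1]>.15)&(L[...,1]<.26)
q=np.c_[L[m],X[...,2][m]]; print(m.sum(),np.percentile(q,2,axis=0).round(4),np.percentile(q,98,axis=0).round(4))
x,y=cr(-.04,.200); to(x,y,.115,78.6)
E
```

```text
2010 [-0.0496  0.1859  0.1132] [-0.0305  0.2138  0.1237]
t 42.05 tcp [532.9 203.7 192.9] yaw 76.85 F [ 0.2 -0.3 -0.3] T [ 0.01  -0.029 -0.015] gap 57.7 j1 j6 [0.22 0.45]
-> shift [-3.6 77.9 12.1] turn [-0.02 -1.75  0.2 ]
```

View pics/f1.png

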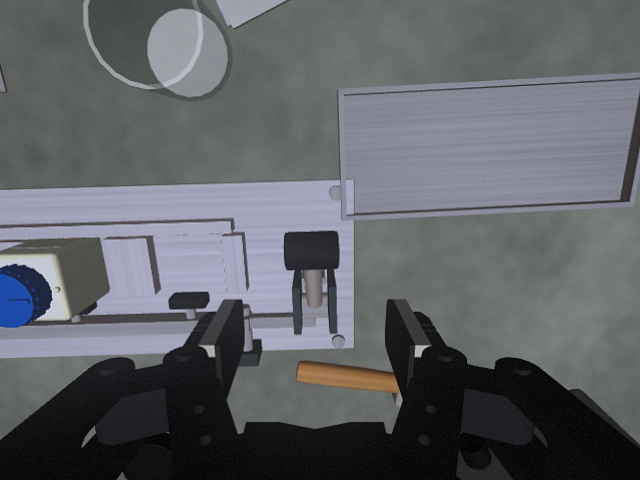

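>>> drive_tool(plan="0.35 -3.6 20 12 0 -1.7 0.2; 0.35 0 25 0 0 0 0; 0.35 0 22 0 0 0 0; 0.35 0 0 0 0 0 0")

```text
clock: 42.55
tcp_pos: [0.5207, 0.1973, 0.1248]
orientation: [-0.55, 0.55, 0.444, -0.445]
wrist_force: [-0.4, -0.1, 0.2]
finger_gap: 0.0576
```

```bash
python3 - <<'E'
from h import *
x,y=cr(-.04,.200); to(x,y,.114,78.6)
E
```

```text
t 42.55 tcp [520.7 197.3 124.8] yaw 77.9 F [-0.4 -0.1  0.2] T [ 0.001  0.004 -0.006] gap 57.6 j1 j6 [0.22 0.43]
-> shift [ 5.6 10.8  1.6] turn [ 0.03 -0.7  -0.04]
```

>>> drive_tool(plan="0.35 5.6 8 1.5 0 -0.6 0; 0.35 0 4 0 0 0 0; 0.35 0 0 0 0 0 0; 0 0 0 0 0 0 0; -1 0 0 0 0 0 0; -1 0 0 0 0 0 0; -1 0 0 0 0 0 0")

```text
clock: 43.42
tcp_pos: [0.5228, 0.2046, 0.1156]
orientation: [-0.548, 0.548, 0.45, -0.445]
wrist_force: [-0.0, 0.4, -1.7]
finger_gap: 0.0286
```

```bash
python3 - <<'E'
from h import *
arc(-.45,dz=.003,hy=.2)
E
```

```text
t 43.42 tcp [522.8 204.6 115.6] yaw 78.45 F [-0.   0.4 -1.7] T [-0.164  0.053 -0.109] gap 28.6 j1 j6 [0.23 0.43]
local [-37.9 201.9]
grip theta est -0.723 r 0.0995
t 43.42 tcp [522.8 204.6 115.6] yaw 78.45 F [-0.   0.4 -1.7] T [-0.164  0.053 -0.109] gap 28.6 j1 j6 [0.23 0.43]
-> shift [ -1.8 -15.3 -22.4] turn [ 0.28 -0.15  0.29]
```

Swing back.

>>> drive_tool(plan="-1 0 -9.4 -11.7 0 0 0; -1 0 -7.5 -13 0 0 0; -1 0 -5.5 -14 0 0 0; -1 0 -3.4 -14.6 0 0 0")

```text
clock: 43.92
tcp_pos: [0.5586, 0.1975, 0.1352]
orientation: [0.557, -0.536, -0.443, 0.454]
wrist_force: [-10.1, 3.5, 7.5]
finger_gap: 0.0285
```

```bash
python3 - <<'E'
from h import *
arc(0,dz=.003,hy=.2)
E
```

```text
t 43.92 tcp [558.6 197.5 135.2] yaw 78.74 F [-10.1   3.5   7.5] T [ 0.581  2.461 -0.137] gap 28.5 j1 j6 [0.2  0.39]
local [ -1.3 202. ]
grip theta est -0.302 r 0.0986
t 43.92 tcp [558.6 197.5 135.2] yaw 78.74 F [-10.1   3.5   7.5] T [ 0.581  2.461 -0.137] gap 28.5 j1 j6 [0.2  0.39]
-> shift [ -2.   -6.8 -29.1] turn [-1.87  0.15  0.33]
```

>>> drive_tool(plan="-1 0 -3.4 -14.6 -0.9 0 0.2; -1 0 -1.5 -14.9 -0.9 0 0; -1 0 1 -14.9 0 0 0; -1 0 3.4 -14.6 0 0 0")

```text
clock: 44.42
tcp_pos: [0.6072, 0.1877, 0.1369]
orientation: [0.552, -0.54, -0.446, 0.453]
wrist_force: [-5.6, -1.4, 9.9]
finger_gap: 0.029
```

```bash
python3 - <<'E'
from h import *
arc(.75,dz=.003,hy=.2)
E
```

```text
t 44.42 tcp [607.2 187.7 136.9] yaw 78.92 F [-5.6 -1.4  9.9] T [0.087 1.394 0.019] gap 29.0 j1 j6 [0.17 0.36]
local [ 48.2 202.1]
grip theta est 0.208 r 0.098
t 44.42 tcp [607.2 187.7 136.9] yaw 78.92 F [-5.6 -1.4  9.9] T [0.087 1.394 0.019] gap 29.0 j1 j6 [0.17 0.36]
-> shift [ -2.4  21.8 -48.4] turn [-1.15  0.32  0.15]
```

>>> drive_tool(plan="-1 0 2 -15 -1 0 0; -1 0 5.5 -14 0 0 0; -1 0 8 -13 0 0 0; -1 0 8.5 -11 0 0 0; -1 0 0 0 0 0 0")

```text
clock: 45.05
tcp_pos: [0.6556, 0.178, 0.1133]
orientation: [0.55, -0.542, -0.448, 0.451]
wrist_force: [-1.1, 0.9, 1.5]
finger_gap: 0.0288
```

```bash
python3 - <<'E'
from h import *
arc(.75,dz=.003,hy=.2)
E
```

```text
t 45.05 tcp [655.6 178.  113.3] yaw 78.93 F [-1.1  0.9  1.5] T [ 0.436  0.533 -0.171] gap 28.8 j1 j6 [0.14 0.34]
local [ 97.6 202.1]
grip theta est 0.766 r 0.1003
t 45.05 tcp [655.6 178.  113.3] yaw 78.93 F [-1.1  0.9  1.5] T [ 0.436  0.533 -0.171] gap 28.8 j1 j6 [0.14 0.34]
-> shift [-2.1 -0.9  1.4] turn [-0.72  0.34  0.23]
```

>>> drive_tool(plan="0 0 0 0 0 0 0; 0.35 0 0 0 0 0 0; 0.35 0 -40 0 0 0 0; 0.35 0 -50 0 0 0 0; 0.35 0 -40 0 0 0 0; 0.35 50 0 20 0 0 0; 0.35 50 0 20 0 0 0; 0.35 0 0 0 0 0 0", grip_force=35)

```text
clock: 46.05
tcp_pos: [0.637, 0.2844, 0.2492]
orientation: [0.549, -0.543, -0.448, 0.45]
wrist_force: [0.5, -0.7, -0.2]
finger_gap: 0.0577
```

```bash
python3 - <<'E'
from h import *
st(); snap('wrist','g1'); snap('side','g1s')
X,p=cloud('g1'); z=X[...,2]
m=((z>0.010)&(z<0.020)&(X[...,1]>.2)&(X[...,0]<.62)).astype(np.uint8)
n,l,s_,c=cv2.connectedComponentsWithStats(m)
for i in range(1,n):
    if s_[i,4]>200:
        q=X[l==i]; print(s_[i],cv2.minAreaRect(q[:,:2].astype(np.float32)),np.median(q[:,2]))
E
```

```text
t 46.05 tcp [637.  284.4 249.2] yaw 78.83 F [ 0.5 -0.7 -0.2] T [-0.032 -0.007  0.037] gap 57.7 j1 j6 [0.3 0.5]
[ 217    0  287  118 2855] ((0.5085062980651855, 0.3449191451072693), (0.2443462461233139, 0.0928657278418541), 78.85740661621094) 0.01468822796977325
```

View pics/g1.png

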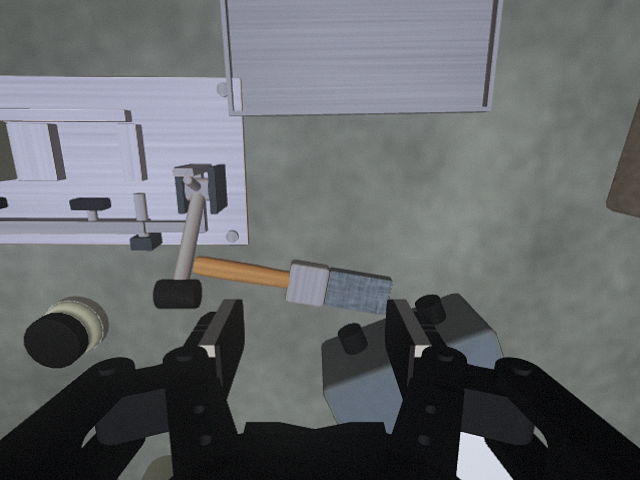

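View pics/g1s.png

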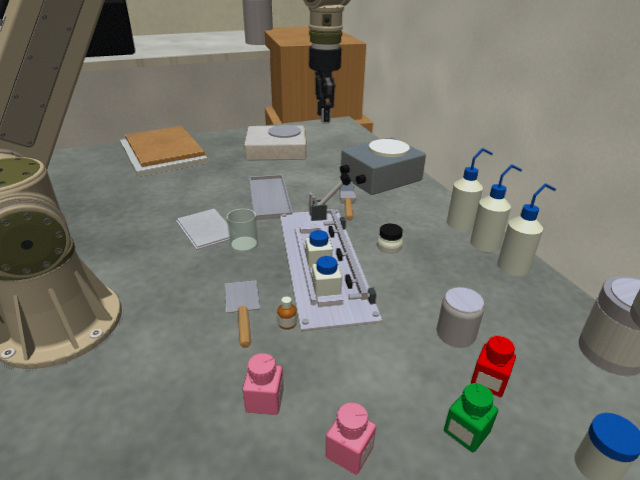

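The clamp is open (handle back at wrist (185,250)). One more look at the tray, fully in view.

>>> drive_tool(plan="0.45 20 0 45 0 0 0; 0.45 20 0 45 0 0 0; 0.45 0 0 0 0 0 0")

```text
clock: 46.52
tcp_pos: [0.5575, 0.3346, 0.2482]
orientation: [0.551, -0.546, -0.444, 0.448]
wrist_force: [0.8, 1.0, 1.2]
finger_gap: 0.0616
```

```bash
python3 - <<'E'
from h import *
st(); snap('wrist','g2')
X,p=cloud('g2'); z=X[...,2]
m=((z>0.010)&(z<0.020)&(X[...,1]>.2)&(X[...,0]<.62)).astype(np.uint8)
n,l,s_,c=cv2.connectedComponentsWithStats(m)
for i in range(1,n):
    if s_[i,4]>200:
        q=X[l==i]; print(s_[i],cv2.minAreaRect(q[:,:2].astype(np.float32)),np.median(q[:,2]))
E
```

```text
t 46.52 tcp [557.5 334.6 248.2] yaw 78.24 F [0.8 1.  1.2] T [-0.047 -0.053  0.024] gap 61.6 j1 j6 [0.41 0.62]
[ 579   85   55  144 1155] ((0.5580514073371887, 0.6028555631637573), (0.008900241926312447, 0.1296866238117218), 70.03140258789062) 0.01521069969113538
[ 188   95  265  119 3956] ((0.5020515322685242, 0.34556204080581665), (0.24442212283611298, 0.10103878378868103), 79.72249603271484) 0.014658855354270323
```

View pics/g2.png

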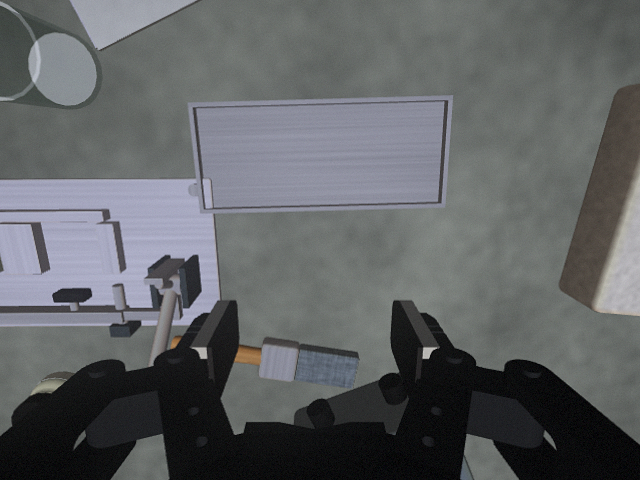

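```bash
python3 - <<'E'
from h import *
X,p=cloud('g2'); z=X[...,2]
a=np.deg2rad(79.7-90); M=np.array([[np.cos(a),-np.sin(a)],[np.sin(a),np.cos(a)]]); C=np.array([.502,.3456])
L=(X[...,:2]-C)@M
m=(z>.0105)&(z<.02)&(abs(L[...,0])<.07)&(abs(L[...,1])<.14)
for nm,k,ax in (('x-',m&(L[...,0]<-.04)&(abs(L[...,1])<.1),0),('x+',m&(L[...,0]>.04)&(abs(L[...,1])<.1),0),('y-',m&(L[...,1]<-.1)&(abs(L[...,0])<.035),1),('y+',m&(L[...,1]>.1)&(abs(L[...,0])<.035),1)):
    print(nm,k.sum(),np.percentile(L[k][:,ax],[2,50,98]).round(4))
for k,ax in ((m&(L[...,0]<-.04)&(abs(L[...,1])<.1),0),(m&(L[...,0]>.04)&(abs(L[...,1])<.1),0)):
    print(np.rad2deg(np.polyfit(L[k][:,1],L[k][:,0],1)[0]))
for y in (-.0325,.0325,-.065,0,.065): print(y,(C+M@np.array([0,y])).round(4))
E
```

```text
x- 1176 [-0.0502 -0.0481 -0.0462]
x+ 1036 [0.0455 0.048  0.0504]
y- 551 [-0.1212 -0.1108 -0.1085]
y+ 461 [0.1174 0.1192 0.1219]
-0.06408306638186138
-0.12191778532779646
-0.0325 [0.4962 0.3136]
0.0325 [0.5078 0.3776]
-0.065 [0.4904 0.2816]
0 [0.502  0.3456]
0.065 [0.5136 0.4096]
```

```bash
python3 - <<'E'
from h import *
to(.517,-.004,.2,78.6)
E
```

```text
t 46.58 tcp [559.  333.7 248.1] yaw 78.15 F [-0.2  0.1  0.3] T [ 0.033 -0.031  0.047] gap 62.1 j1 j6 [0.41 0.62]
-> shift [-339.1   47.9  -28.6] turn [-0.44 -0.45  0.01]
```

>>> drive_tool(plan="0.45 -56 4 -4 0 0 0; 0.45 -56 4 -4 0 0 0; 0.45 -56 4 -4 0 0 0; 0.45 -56 4 -4 0 0 0; 0.45 -56 4 -4 0 0 0; 0.45 -54 4 -4 0 -0.4 0; 0.45 0 0 0 0 0 0; 0.45 0 0 0 0 0 0")

```text
clock: 47.58
tcp_pos: [0.5176, -0.0215, 0.2222]
orientation: [-0.551, 0.552, 0.441, -0.444]
wrist_force: [-0.5, 0.0, 0.3]
finger_gap: 0.0618
```

```bash
python3 - <<'E'
from h import *
snap('wrist','h1'); jars('h1')
to(.517,-.004,.1,78.6)
E
```

```text
cap [344. 235.] [ 0.5169 -0.0024] 0.0202 z 0.0854
cap [209. 237.] [ 0.498  -0.0972] 0.02 z 0.0854
shoulder [483.  27.] [0.4039 0.1225] [0.0504 0.0125] 50.1 z 0.0607
shoulder [551.  12.] [0.4042 0.1596] [0.0023 0.0208] 44.6 z 0.0598
shoulder [109. 114.] [ 0.3991 -0.1506] [0.0185 0.0175] 77.7 z 0.0605
shoulder [340. 218.] [ 0.5179 -0.0021] [0.052  0.0522] 78.5 z 0.0644
shoulder [227. 218.] [ 0.4978 -0.0971] [0.0519 0.0518] 78.0 z 0.0642
shoulder [594. 264.] [0.5897 0.1863] [0.0158 0.0492] 74.5 z 0.0603
shoulder [389. 407.] [0.6974 0.0053] [0.0321 0.052 ] 64.0 z 0.0508
t 47.62 tcp [517.7 -21.2 222.2] yaw 77.54 F [ 0.2 -0.3 -0.6] T [ 0.008  0.002 -0.048] gap 62.6 j1 j6 [-0.19  0.02]
-> shift [ 17.1 122.1   4.3] turn [-0.05 -1.06 -0.21]
```

View pics/h1.png

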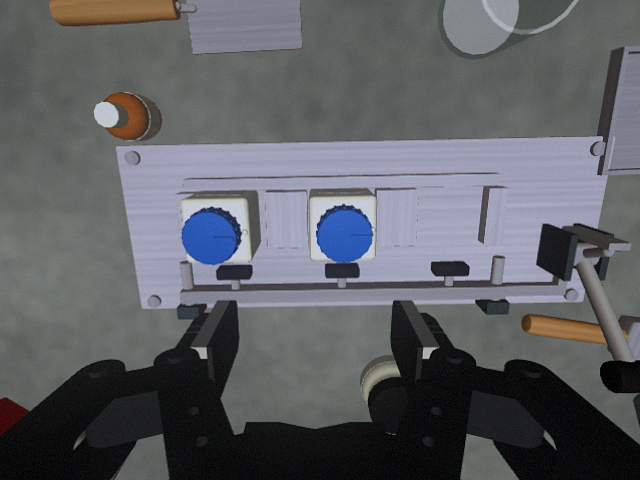

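Both jars are reseated with cap tops at 0.0854 (home) and ribs towards their dots. Grasping B by the body.

>>> drive_tool(plan="0.5 18 20 4.3 0 -1 -0.2; 0.5 0 30 0 0 0 0; 0.5 0 30 0 0 0 0; 0.5 0 10 0 0 0 0; 0.5 0 0 0 0 0 0")

```text
clock: 48.25
tcp_pos: [0.5203, 0.0021, 0.1314]
orientation: [-0.545, 0.546, 0.451, -0.449]
wrist_force: [0.0, 0.3, 0.1]
finger_gap: 0.0639
```

```bash
python3 - <<'E'
from h import *
to(.5175,-.0022,.05,78.6)
E
```

```text
t 48.25 tcp [520.3   2.1 131.4] yaw 79.02 F [0.  0.3 0.1] T [-0.005  0.01  -0.008] gap 63.9 j1 j6 [-0.15  0.04]
-> shift [-4.8 81.4  2.1] turn [0.17 0.42 0.02]
```

>>> drive_tool(plan="0.5 -4.8 20 2 0 0.4 0; 0.5 0 25 0 0 0 0; 0.5 0 18 0 0 0 0; 0.5 0 0 0 0 0 0")

```text
clock: 48.75
tcp_pos: [0.5226, -0.0018, 0.0726]
orientation: [-0.543, 0.55, 0.452, -0.446]
wrist_force: [0.4, 0.8, 0.5]
finger_gap: 0.0638
```

```bash
python3 - <<'E'
from h import *
to(.5175,-.0022,.05,78.6)
E
```

```text
t 48.75 tcp [522.6  -1.8  72.6] yaw 78.75 F [0.4 0.8 0.5] T [ 0.046 -0.043 -0.025] gap 63.8 j1 j6 [-0.16  0.04]
-> shift [-1.5 22.5  5.2] turn [0.73 0.15 0.04]
```

>>> drive_tool(plan="0.5 -1.5 6 5 0.7 0 0; 0.5 0 10 0.5 0 0 0; 0.5 0 7 0 0 0 0; 0.5 0 0 0 0 0 0; -1 0 0 0 0 0 0; -1 0 0 0 0 0 0; -1 0 0 0 0 0 0")

```text
clock: 49.62
tcp_pos: [0.5194, -0.0022, 0.0515]
orientation: [-0.545, 0.548, 0.45, -0.447]
wrist_force: [-0.0, -1.1, -0.7]
finger_gap: 0.0514
```

```bash
python3 - <<'E'
from h import *
to(.5175,-.0022,.05,78.6)
E
```

```text
t 49.62 tcp [519.4  -2.2  51.5] yaw 78.78 F [-0.  -1.1 -0.7] T [ 0.039 -0.017  0.002] gap 51.4 j1 j6 [-0.16  0.04]
-> shift [-0.4  1.5  1.9] turn [0.29 0.18 0.08]
```

>>> drive_tool(plan="-1 0 -25 0 0 0 0; -1 0 -50 0 0 0 0; -1 0 -50 0 0 0 0; -1 0 -5 0 0 0 0; -1 0 0 0 0 0 0")

```text
clock: 50.25
tcp_pos: [0.5166, -0.0024, 0.1817]
orientation: [0.547, -0.546, -0.449, 0.449]
wrist_force: [-0.1, 0.1, -3.7]
finger_gap: 0.0518
```

```bash
python3 - <<'E'
from h import *
to(.5131,.4066,.17,79.7)
E
```

```text
t 50.25 tcp [516.6  -2.4 181.7] yaw 78.75 F [-0.1  0.1 -3.7] T [ 0.03   0.001 -0.013] gap 51.8 j1 j6 [-0.16  0.04]
-> shift [400.4  11.9  83.2] turn [-0.05 -0.95  0.02]
```

>>> drive_tool(plan="-1 50 0 10 0 0 0; -1 50 0 10 0 0 0; -1 50 0 10 0 0 0; -1 50 0 10 0 0 0; -1 50 0 10 0 0 0; -1 50 0 10 0 0 0; -1 50 0 10 0 0 0; -1 40 0 10 0 -0.9 0")

```text
clock: 51.25
tcp_pos: [0.5083, 0.4012, 0.1607]
orientation: [0.548, -0.542, -0.441, 0.46]
wrist_force: [1.3, 0.5, -3.1]
finger_gap: 0.0517
```

>>> drive_tool(plan="-1 0 0 0 0 0 0; -1 0 0 0 0 0 0")

```text
clock: 51.5
tcp_pos: [0.5053, 0.4029, 0.1548]
orientation: [0.548, -0.54, -0.439, 0.464]
wrist_force: [-0.2, -0.3, -4.1]
finger_gap: 0.0519
```

```bash
python3 - <<'E'
from h import *
to(.5131,.4066,.10,79.7)
E
```

```text
t 51.5 tcp [505.3 402.9 154.8] yaw 79.43 F [-0.2 -0.3 -4.1] T [ 0.065 -0.018  0.031] gap 51.9 j1 j6 [0.55 0.73]
-> shift [ 6.2 54.5 -8.6] turn [-1.76 -0.29 -1.13]
```

>>> drive_tool(plan="-1 5 15 -8.6 -1.7 -0.3 -1.1; -1 0 20 0 0 0 0; -1 0 20 0 0 0 0; -1 0 0 0 0 0 0")

```text
clock: 52.0
tcp_pos: [0.5133, 0.3996, 0.0943]
orientation: [0.544, -0.544, -0.449, 0.454]
wrist_force: [-0.5, 0.7, -3.2]
finger_gap: 0.0514
```

```bash
python3 - <<'E'
from h import *
to(.5131,.4066,.06,79.7)
snap('wrist','i1')
E
```

```text
t 52.0 tcp [513.3 399.6  94.3] yaw 79.36 F [-0.5  0.7 -3.2] T [-0.019  0.027 -0.007] gap 51.4 j1 j6 [0.54 0.72]
-> shift [ 7.1 34.3  1.3] turn [-0.3  -0.34 -0.33]
```

View pics/i1.png

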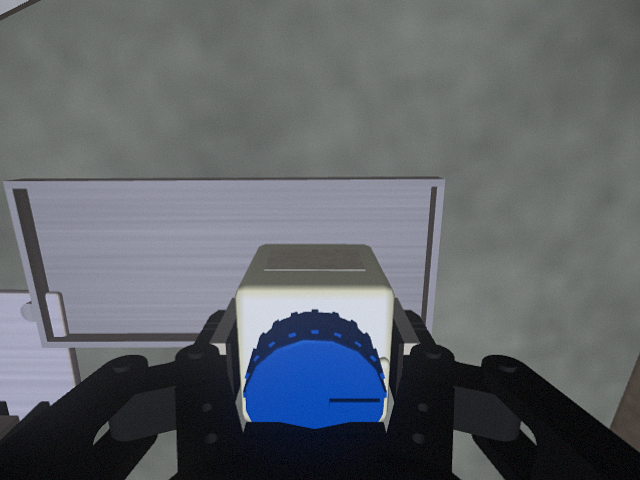

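>>> drive_tool(plan="-1 4 15 1 -0.3 -0.3 -0.3; -1 0 17 0 0 0 0; -1 0 8 0 0 0 0; -1 0 0 0 0 0 0")

```text
clock: 52.55
tcp_pos: [0.516, 0.403, 0.0571]
orientation: [-0.543, 0.544, 0.454, -0.45]
wrist_force: [-0.2, 0.5, -3.7]
finger_gap: 0.0514
```

```bash
python3 - <<'E'
from h import *
to(.5131,.4066,.0475,79.7)
E
```

```text
t 52.55 tcp [516.  403.   57.1] yaw 79.5 F [-0.2  0.5 -3.7] T [ 0.016  0.019 -0.029] gap 51.4 j1 j6 [0.54 0.72]
-> shift [2.9 9.6 3.6] turn [ 0.27 -0.2   0.17]
```

>>> drive_tool(plan="-1 1 5 3.6 0.2 0 0.1; -1 0 4 0 0 0 0; -1 0 3 0 0 0 0; -1 0 2 0 0 0 0; -1 0 0 0 0 0 0")

```text
clock: 53.18
tcp_pos: [0.514, 0.4054, 0.0483]
orientation: [-0.543, 0.544, 0.454, -0.45]
wrist_force: [-0.3, 0.5, -3.5]
finger_gap: 0.0518
```

```bash
python3 - <<'E'
from h import *
to(.5131,.4066,.0475,79.7)
E
```

```text
t 53.17 tcp [514.  405.4  48.3] yaw 79.51 F [-0.3  0.5 -3.5] T [ 0.021 -0.009 -0.004] gap 51.8 j1 j6 [0.55 0.73]
-> shift [1.  0.8 1.1] turn [ 0.31 -0.19  0.22]
```

Essentially on the floor. One more small press, then release and retreat.

>>> drive_tool(plan="-1 0 2 0 0 0 0; -1 0 0 0 0 0 0; 0.3 0 0 0 0 0 0; 0.45 0 0 0 0 0 0; 0.45 0 -25 0 0 0 0; 0.45 0 -50 0 0 0 0; 0.45 0 -50 0 0 0 0; 0.45 0 -30 -30 0 0 0")

```text
clock: 54.18
tcp_pos: [0.5409, 0.3999, 0.2034]
orientation: [-0.543, 0.544, 0.454, -0.452]
wrist_force: [1.3, 1.1, -0.8]
finger_gap: 0.0619
```

```bash
python3 - <<'E'
from h import *
snap('wrist','i2'); jars('i2')
to(.498,-.0972,.2,78.6)
E
```

```text
cap [316. 205.] [0.513  0.4039] 0.0198 z 0.0815
shoulder [603. 274.] [0.6056 0.5979] [0.2093 0.0713] 3.0 z 0.0603
shoulder [316. 191.] [0.5128 0.4041] [0.052  0.0521] 79.5 z 0.0604
shoulder [ 68. 342.] [0.5902 0.1898] [0.0165 0.0471] 79.1 z 0.0592
t 54.23 tcp [547.  399.3 207.2] yaw 79.45 F [4.  1.2 3.6] T [ 0.022 -0.258 -0.003] gap 62.1 j1 j6 [0.51 0.7 ]
-> shift [-497.1    4.9  -42.7] turn [0.61 0.85 0.33]
```

View pics/i2.png

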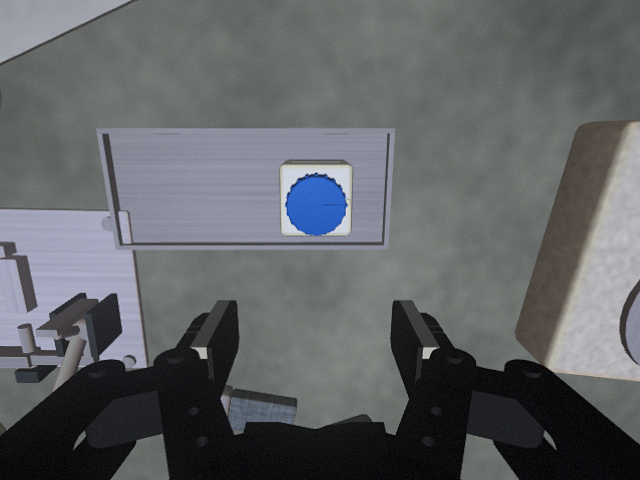

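B stands flat in the tray (shoulder 0.060, wrist (316,200)). Now jar A.

>>> drive_tool(plan="0.5 -60 0 -5 0 0.8 0; 0.5 -60 0 -5 0 0 0; 0.5 -60 0 -5 0 0 0; 0.5 -60 0 -5 0 0 0; 0.5 -60 0 -5 0 0 0; 0.5 -60 0 -5 0 0 0; 0.5 -60 0 -5 0 0 0; 0.5 -55 0 -5 0 0 0")

```text
clock: 55.22
tcp_pos: [0.4975, -0.0842, 0.2039]
orientation: [-0.542, 0.55, 0.457, -0.442]
wrist_force: [0.7, -0.7, 0.7]
finger_gap: 0.0644
```

>>> drive_tool(plan="0.5 0 0 0 0 0 0; 0.5 0 0 0 0 0 0")

```text
clock: 55.48
tcp_pos: [0.4973, -0.088, 0.2036]
orientation: [-0.543, 0.552, 0.455, -0.44]
wrist_force: [-0.4, -0.1, 0.1]
finger_gap: 0.064
```

```bash
python3 - <<'E'
from h import *
snap('wrist','k1'); jars('k1')
to(.498,-.0972,.13,78.6)
E
```

```text
cap [302. 248.] [ 0.498  -0.0979] 0.0202 z 0.0854
shoulder [605.  24.] [0.4034 0.1195] [0.0446 0.0098] 45.4 z 0.0604
shoulder [196. 113.] [ 0.3995 -0.1499] [0.0177 0.0168] 78.1 z 0.0606
shoulder [304. 226.] [ 0.4985 -0.0976] [0.052  0.0522] 78.6 z 0.0643
shoulder [147. 445.] [ 0.6511 -0.2675] [0.0262 0.0053] 58.2 z 0.0652
t 55.52 tcp [497.5 -87.7 203.6] yaw 78.56 F [0.3 0.2 0.3] T [0.012 0.021 0.044] gap 63.8 j1 j6 [-0.34 -0.14]
-> shift [-9.8 73.6 -0.7] turn [ 1.36 -0.04  0.51]
```

>>> drive_tool(plan="0.5 -10 15 -0.7 1.3 0 0.5; 0.5 0 35 0 0 0 0; 0.5 0 30 0 0 0 0; 0.5 0 20 0 0 0 0; 0.5 0 0 0 0 0 0")

```text
clock: 56.15
tcp_pos: [0.4969, -0.0933, 0.0971]
orientation: [0.546, -0.544, -0.449, 0.452]
wrist_force: [-0.0, -0.0, 0.2]
finger_gap: 0.064
```

```bash
python3 - <<'E'
from h import *
to(.4983,-.0976,.05,78.6)
E
```

```text
t 56.15 tcp [496.9 -93.3  97.1] yaw 79.18 F [-0.  -0.   0.2] T [ 0.002 -0.006 -0.035] gap 64.0 j1 j6 [-0.34 -0.15]
-> shift [-3.9 47.1 -2.4] turn [-0.26  0.58 -0.08]
```

>>> drive_tool(plan="0.5 -4 15 -2.4 -0.2 0.5 0; 0.5 0 18 0 0 0 0; 0.5 0 12 0 0 0 0; 0.5 0 0 0 0 0 0")

```text
clock: 56.65
tcp_pos: [0.5005, -0.0963, 0.052]
orientation: [-0.545, 0.546, 0.449, -0.45]
wrist_force: [-0.1, 0.5, -0.2]
finger_gap: 0.0641
```

```bash
python3 - <<'E'
from h import *
to(.4983,-.0976,.05,78.6)
E
```

```text
t 56.65 tcp [500.5 -96.3  52. ] yaw 78.96 F [-0.1  0.5 -0.2] T [-0.035  0.001  0.037] gap 64.1 j1 j6 [-0.35 -0.15]
-> shift [-1.7  2.1  1.9] turn [-0.    0.36 -0.14]
```

>>> drive_tool(plan="0.5 -1.5 1 1.5 0 0.3 0; -1 0 0 0 0 0 0; -1 0 0 0 0 0 0; -1 0 0 0 0 0 0; -1 0 -25 0 0 0 0; -1 0 -50 0 0 0 0; -1 0 -50 0 0 0 0; -1 0 0 0 0 0 0")

```text
clock: 57.65
tcp_pos: [0.4986, -0.0972, 0.1796]
orientation: [-0.547, 0.547, 0.447, -0.449]
wrist_force: [-0.1, 0.2, -3.3]
finger_gap: 0.0513
```

```bash
python3 - <<'E'
from h import *
to(.4923,.2924,.17,79.7)
E
```

```text
t 57.65 tcp [498.6 -97.2 179.6] yaw 78.64 F [-0.1  0.2 -3.3] T [ 0.026 -0.031  0.052] gap 51.3 j1 j6 [-0.35 -0.15]
-> shift [380.8   9.   82.9] turn [-0.04 -1.06 -0.09]
```

>>> drive_tool(plan="-1 50 0 10 0 0 0; -1 50 0 10 0 0 0; -1 50 0 10 0 0 0; -1 50 0 10 0 0 0; -1 50 0 10 0 0 0; -1 50 0 10 0 0 0; -1 50 0 10 0 -1 0; -1 22 0 10 0 0 0")

```text
clock: 58.65
tcp_pos: [0.4902, 0.2897, 0.1661]
orientation: [0.546, -0.544, -0.445, 0.456]
wrist_force: [0.1, -0.7, -3.1]
finger_gap: 0.0515
```

>>> drive_tool(plan="-1 0 0 0 0 0 0; -1 0 0 0 0 0 0")

```text
clock: 58.9
tcp_pos: [0.488, 0.2903, 0.1625]
orientation: [0.546, -0.543, -0.444, 0.459]
wrist_force: [-0.5, -0.7, -2.5]
finger_gap: 0.0514
```

```bash
python3 - <<'E'
from h import *
to(.4923,.2924,.10,79.7)
E
```

```text
t 58.9 tcp [488.  290.3 162.5] yaw 79.35 F [-0.5 -0.7 -2.5] T [-0.01  -0.016  0.008] gap 51.4 j1 j6 [0.4  0.58]
-> shift [ 3.7 62.4 -4.9] turn [-0.97 -0.35 -0.76]
```

>>> drive_tool(plan="-1 3 20 -4.5 -0.9 -0.3 -0.7; -1 0 22 0 0 0 0; -1 0 22 0 0 0 0; -1 0 0 0 0 0 0")

```text
clock: 59.4
tcp_pos: [0.4929, 0.2868, 0.0953]
orientation: [-0.544, 0.545, 0.45, -0.452]
wrist_force: [-0.4, 0.1, -3.9]
finger_gap: 0.0514
```

```bash
python3 - <<'E'
from h import *
to(.4923,.2924,.048,79.7)
snap('wrist','k2')
E
```

```text
t 59.4 tcp [492.9 286.8  95.3] yaw 79.26 F [-0.4  0.1 -3.9] T [-0.033  0.009  0.005] gap 51.4 j1 j6 [0.39 0.57]
-> shift [ 5.5 47.2  1.6] turn [-0.13 -0.44 -0.2 ]
```

View pics/k2.png

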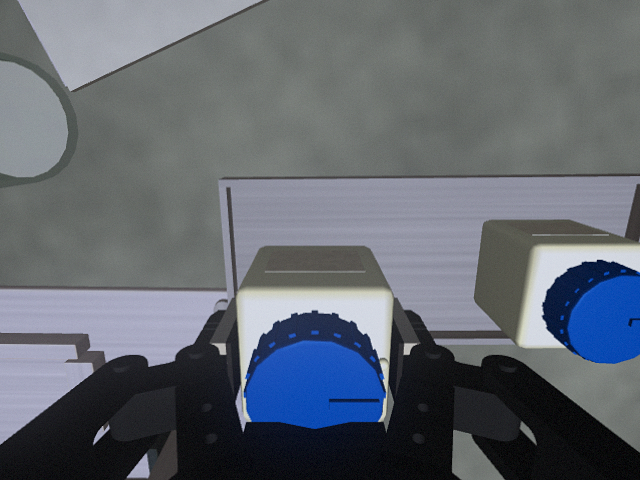

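>>> drive_tool(plan="-1 7 18 1.5 -0.1 -0.4 -0.2; -1 0 20 0 0 0 0; -1 0 5 0 0 0 0; -1 0 0 0 0 0 0")

```text
clock: 59.95
tcp_pos: [0.4979, 0.2937, 0.0576]
orientation: [-0.543, 0.545, 0.455, -0.449]
wrist_force: [0.0, 0.8, -3.3]
finger_gap: 0.0518
```

```bash
python3 - <<'E'
from h import *
to(.4927,.2944,.047,79.7)
E
```

```text
t 59.95 tcp [497.9 293.7  57.6] yaw 79.47 F [ 0.   0.8 -3.3] T [0.02  0.012 0.065] gap 51.8 j1 j6 [0.39 0.58]
-> shift [-0.3 10.6  5.3] turn [ 0.46 -0.23  0.28]
```

>>> drive_tool(plan="-1 0 5 5 0.4 -0.2 0.2; -1 0 4 0 0 0 0; -1 0 4 0 0 0 0; -1 0 3 0 0 0 0; -1 0 0 0 0 0 0")

```text
clock: 60.58
tcp_pos: [0.4955, 0.2954, 0.0491]
orientation: [-0.542, 0.544, 0.456, -0.45]
wrist_force: [0.2, -0.5, -4.7]
finger_gap: 0.0511
```

```bash
python3 - <<'E'
from h import *
to(.4927,.2944,.047,79.7)
E
```

```text
t 60.58 tcp [495.5 295.4  49.1] yaw 79.67 F [ 0.2 -0.5 -4.7] T [-0.035  0.035 -0.013] gap 51.1 j1 j6 [0.4  0.58]
-> shift [-1.5  2.1  2.6] turn [ 0.49 -0.03  0.26]
```

>>> drive_tool(plan="-1 0 3 1 0 0 0; -1 0 2 0 0 0 0; -1 0 0 0 0 0 0")

```text
clock: 60.95
tcp_pos: [0.496, 0.2957, 0.0485]
orientation: [-0.541, 0.545, 0.457, -0.448]
wrist_force: [0.1, -0.3, -3.1]
finger_gap: 0.0517
```

```bash
python3 - <<'E'
from h import *
st()
E
```

```text
t 60.95 tcp [496.  295.7  48.5] yaw 79.66 F [ 0.1 -0.3 -3.1] T [-0.     0.007 -0.016] gap 51.7 j1 j6 [0.4  0.58]
```

>>> drive_tool(plan="0.3 0 0 0 0 0 0; 0.45 0 0 0 0 0 0; 0.45 0 -25 0 0 0 0; 0.45 0 -50 0 0 0 0; 0.45 0 -50 0 0 0 0; 0.45 0 -50 -40 0 0 0; 0.45 0 0 -20 0 0 0; 0.45 0 0 0 0 0 0")

```text
clock: 61.95
tcp_pos: [0.5535, 0.285, 0.2258]
orientation: [-0.54, 0.545, 0.458, -0.448]
wrist_force: [-1.5, -0.2, -0.8]
finger_gap: 0.0619
```

```bash
python3 - <<'E'
from h import *
st(); snap('wrist','m1'); jars('m1'); snap('scene','m1sc')
E
```

```text
t 61.95 tcp [553.5 285.  225.8] yaw 79.7 F [-1.5 -0.2 -0.8] T [-0.017  0.045 -0.02 ] gap 61.9 j1 j6 [0.35 0.53]
cap [475. 150.] [0.5126 0.4039] 0.0199 z 0.0813
cap [314. 153.] [0.495 0.294] 0.0201 z 0.0814
shoulder [18. 31.] [0.3864 0.1149] [0.0449 0.0108] 7.5 z 0.0605
shoulder [99. 45.] [0.4004 0.1575] [0.0178 0.0578] 45.5 z 0.0609
shoulder [450. 144.] [0.5124 0.4036] [0.0521 0.0514] 79.6 z 0.0602
shoulder [314. 148.] [0.4951 0.2939] [0.0519 0.0524] 79.7 z 0.0604
shoulder [208. 269.] [0.5743 0.1955] [0.02   0.0139] 15.1 z 0.0587
```

View pics/m1.png

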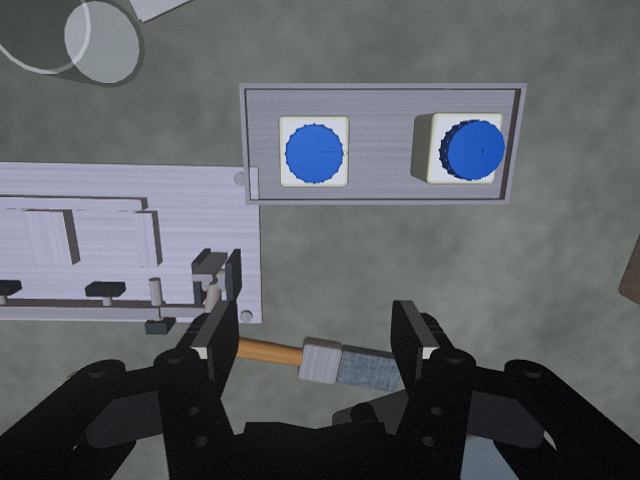

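View pics/m1sc.png

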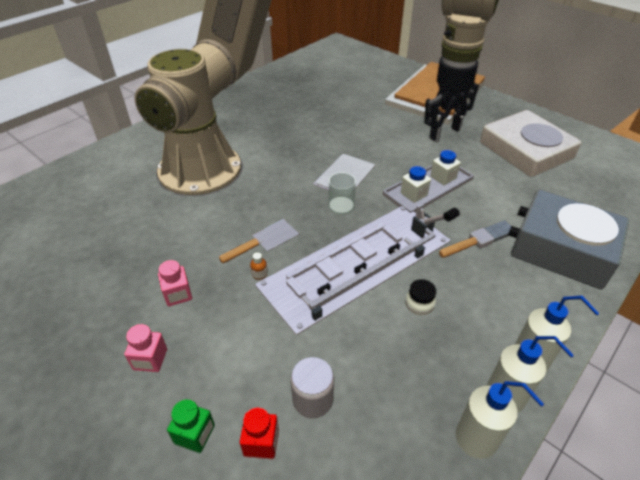

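Both jars stand in the tray and the clamp is open at its starting pose. The bystanders are at their first pixel positions and the gripper is clear. Handing in.

```bash
python3 -c "
from workcell import job; print(job.hand_in())"
```

```text
the job is handed in; nothing more can be done
None
```

Both white jars (only two were present) are standing in the steel tray with their caps screwed home, and the job is handed in, about 62 s in.

- **Clamping:** I stood the jars in pockets 1 and 2 and swung the handle past centre. It stayed over when let go and the pads pushed the jars against the fence.
- **Cap that was crossed:** one cap was perched at 86 mm. I turned it back 51° without forcing it, released it, saw it drop to 80 mm, then ran it down to the stop (0.6 N m).
- **Other cap:** it was already in its thread and ran freely to its stop.
- **Tray:** I reopened the clamp and set the jars down 111 mm apart, rather than 65 mm, to leave room for the fingers.

**Last checks:**
- Both jars are upright, with shoulders at 60 mm above the bench and cap tops at 81.4 mm. That is within about 1.5 mm of the expected home height.
- Each rib points to its dot.
- The clamp is open and the gripper is touching nothing.
- By eye in the scene picture, the tin, beaker, amber bottle, round pot and coloured look-alikes are unmoved.

**What disagreed:**
- While its cap was being tightened, the first jar rode up about 1.6 mm and slid about 2 mm in the clamp. It reseated once the clamp was opened.
- The other cap's torque only reached about 0.33 N m, then fell to about 0.06 N m, which I took as the fingers slipping at the stop. I relied on its rib and height to judge it home.

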